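# Reload the tube mixer and restart it

## Task

Stop the mixer with its run lever, then take the retaining plate off it and put it aside on the bench. Pull every sample tube out of the upright rack and lay each one in a groove of the mixer, roughly centred and resting on both ribs, with its cap at the far end (away from the robot). When all of them lie there, lower the plate back over the two pins until it rests flush on the posts, then push the lever over to on again; leave the other things on the bench undisturbed.

Things in the scene. Friction and masses are not known exactly. Their poses are not given: they have to be found in the camera images.
- mixer: white sample mixer, fixed on the bench: base 180 mm in x, 345 mm in y (y -145 to +200), flat deck 40 mm above the bench. Origin: on the bench, below the middle of its four grooves; z up, x along the grooves, roughly away from the robot (within 0.2 rad). Two grey V-notched cross ribs, 10 mm thick in x, stand on the deck at x -55 and +60 mm, peaks at z 80 mm, open deck between.
- groove1 (a point): point on the first of the four grooves, at mixer x 0, y -78, z 70 mm: where the middle of a tube lies when it rests in the 90-degree V notches of both ribs. The other grooves are parallel, at mixer y -26, +26 and +78 mm. Axes as the mixer's.
- seat (a point): point on the mixer at x -20, y 0, z 84 mm, midway between its two locating pins and level with the flat tops of their posts: where the middle of the plate's underside comes to rest. Pins at mixer x -20, y -112 and +112 mm, upright, steel, 10 mm thick, 26 mm tall with tapered tips, each on a post 28 mm square. Axes as the mixer's.
- run (a joint): black run lever of the mixer, on a block at mixer x 0, y +170 mm; about 80 mm long, pivoting about the mixer's y axis. 0 rad: off, leaning towards the mixer's -x (the robot); 1.0 rad: on, leaning to +x. A light push at the tip (a few N) moves it and it stays where it is left. On at the start. Off counts below 0.15, on from 0.85.
- run_tip (a point): the tip of the run lever (moves with it)
- rack: white plastic tube rack, 60 mm in x, 250 mm in y, 50 mm high, fixed to the bench. Origin: centre of its underside, z up. Four upright round wells 25 mm wide and 40 mm deep (floor 10 mm above the bench) at y = -93, -31, +31, +93 mm; each present tube starts standing in one. The bench on its robot side is clear for 150 mm.
- plate: aluminium retaining plate, 60 mm in x, 260 mm in y, 6 mm thick, 160 g, starting in place on the mixer. Origin: centre of its underside, z up. Through holes 13 mm wide at y = -112 and +112 mm for the pins of the mixer. A black grip stands on its middle: 50 mm along x, 20 mm thick in y, its top 46 mm above the underside. Either way round fits.
- tube1: capped sample tube, 150 mm long, straight round body 22 mm thick, red six-sided cap on its top 24 mm, 25 mm across flats; about 45 g. Origin: centre of its flat bottom end; z along the tube towards the cap. Starts upright in a well of the rack. Two to four tubes are present.
- tube1_cap (a point): centre of the outer face of the cap of tube1, 150 mm along the tube's axis from its bottom end
- tube2: capped sample tube, 150 mm long, straight round body 22 mm thick, red six-sided cap on its top 24 mm, 25 mm across flats; about 45 g. Origin: centre of its flat bottom end; z along the tube towards the cap. Starts upright in a well of the rack. Two to four tubes are present.
- tube2_cap (a point): centre of the outer face of the cap of tube2, 150 mm along the tube's axis from its bottom end
- tube3: capped sample tube, 150 mm long, straight round body 22 mm thick, red six-sided cap on its top 24 mm, 25 mm across flats; about 45 g. Origin: centre of its flat bottom end; z along the tube towards the cap. Starts upright in a well of the rack. Two to four tubes are present.
- tube3_cap (a point): centre of the outer face of the cap of tube3, 150 mm along the tube's axis from its bottom end
- tube4: capped sample tube, 150 mm long, straight round body 22 mm thick, red six-sided cap on its top 24 mm, 25 mm across flats; about 45 g. Origin: centre of its flat bottom end; z along the tube towards the cap. Starts upright in a well of the rack. Two to four tubes are present.
- tube4_cap (a point): centre of the outer face of the cap of tube4, 150 mm along the tube's axis from its bottom end
- tissue: bystander: paper roll, 104 mm wide, 100 mm high; origin: centre of its underside; not to be disturbed
- rinse: bystander: clear rinse bottle, 56 mm wide, 130 mm high; origin: centre of its underside; not to be disturbed
- cup_a: bystander: specimen cup with green lid, 64 mm wide, 65 mm high; origin: centre of its underside; not to be disturbed
- cup_b: bystander: specimen cup with green lid, 64 mm wide, 65 mm high; origin: centre of its underside; not to be disturbed
- cup_c: bystander: specimen cup with green lid, 64 mm wide, 65 mm high; origin: centre of its underside; not to be disturbed
- calculator: bystander: calculator, 150 x 100 x 22 mm; origin: centre of its underside; not to be disturbed
- gloves: bystander: glove carton, 120 x 230 x 60 mm; origin: centre of its underside; not to be disturbed

How it is judged:
On the way, in this order (a step that is already met when the one before it is completed fails the run):
1. the run lever is off (value of joint run below 0.15 rad), for 0.2 s.
2. the retaining plate is off the mixer's pins (horizontal distance between plate and seat above 0.1 m), for 0.2 s.
3. all the tubes present lie in grooves of the mixer, caps at the far end (z of tube1 in the frame of mixer between 0.065 and 0.075 m and z of tube1_cap in the frame of mixer between 0.065 and 0.077 m and x of tube1 in the frame of mixer between -0.092 and -0.058 m and x of each of tube1_cap, tube2_cap, tube3_cap, tube4_cap in the frame of mixer above 0.058 m and y of tube1 in the frame of mixer between -0.09 and 0.09 m and y of tube1_cap in the frame of mixer between -0.09 and 0.09 m and angle between the z axis of each of tube1, tube2, tube3, tube4 and the x axis of mixer, either way round below 0.08 rad and linear speed of each of tube1, tube2, tube3, tube4 below 0.03 m/s and z of tube2 in the frame of mixer between 0.065 and 0.075 m and z of tube2_cap in the frame of mixer between 0.065 and 0.077 m and x of tube2 in the frame of mixer between -0.092 and -0.058 m and y of tube2 in the frame of mixer between -0.09 and 0.09 m and y of tube2_cap in the frame of mixer between -0.09 and 0.09 m and z of tube3 in the frame of mixer between 0.065 and 0.075 m and z of tube3_cap in the frame of mixer between 0.065 and 0.077 m and x of tube3 in the frame of mixer between -0.092 and -0.058 m and y of tube3 in the frame of mixer between -0.09 and 0.09 m and y of tube3_cap in the frame of mixer between -0.09 and 0.09 m and z of tube4 in the frame of mixer between 0.065 and 0.075 m and z of tube4_cap in the frame of mixer between 0.065 and 0.077 m and x of tube4 in the frame of mixer between -0.092 and -0.058 m and y of tube4 in the frame of mixer between -0.09 and 0.09 m and y of tube4_cap in the frame of mixer between -0.09 and 0.09 m), for 0.2 s.
4. the retaining plate rests flush on the posts, over both pins (horizontal distance between plate and seat below 0.005 m and z of plate in the frame of seat between -0.003 and 0.003 m and angle between plate's own z axis and vertical below 0.03 rad and angle between the x axis of plate and the x axis of mixer, either way round below 0.05 rad and linear speed of plate below 0.03 m/s), for 0.2 s.
5. the run lever is on (value of joint run above 0.85 rad), for 0.2 s.
At the end, for the whole second after the job is handed in: each tube present lies at rest in a groove on both ribs: height within 5 mm, along the groove within 0.08 rad, centred within 17 mm, cap at mixer +x; the plate is on both pins, within 5 mm sideways, 3 mm in height and 0.03 rad of its seat; the lever is past 0.85 rad (all of step 3 and all of step 4 and value of joint run above 0.85 rad); the robot touches nothing.
It fails at once if a bystander is pushed more than 40 mm or tipped over (distance of any of tissue, rinse, cup_a, cup_b, cup_c, calculator, gloves from where it was at the start of the episode above 0.04 m or angle between any of tissue, rinse, cup_a, cup_b, cup_c, calculator, gloves's own z axis and vertical above 0.6 rad).
Of tube1, tube2, tube3, tube4 only 2 to 4 are there at a start; the rules pass over those that are not, and their reading is None.
At some moment in a run one of plate may be knocked a few centimetres aside while the robot is not near it.
Once in a run the grip may slacken for a moment while it holds something.
It also fails if it takes over 210 s, if anything falls off the work surface, if the arm or the gripper's body presses on something with over 40 N, if the wrist force passes 120 N, or if a joint passes its speed limit or range.

## Robot

A 6-joint arm with a two-finger parallel gripper is mounted at the origin on the work surface. World frame = base frame: x ahead of the robot, y to its left, z up, the work surface at z = 0. Lengths are in m, angles in rad, forces in N, time in s.
With the tool pointing down it reaches from about 0.3 to 0.875 m from the base axis. Payload 6.4 kg.
Tool frame: the origin (TCP) lies at the very end of the fingers, on their centre line; the grasp point (between the pads) lies 19 mm behind it; z points along the fingers, y is the line along which they close (so a half turn about z gives the same grasp; the last joint's range is limited). The gripper opens to 88 mm and grips with 3 to 60 N. Pads are 18 mm wide; open, the fingers measure 123 mm over their backs; the gripper's body (75 mm by 187 mm) begins 45 mm behind the grasp point.
Start: joints at [1.031, 0.181, 1.607, -0, 1.354, -0.206], TCP at [0.188, 0.543, 0.239] pointing down, gripper open.
Joint ranges: [-2.99, 2.99], [-0.89, 2.07], [0.3, 2.58], [-1.14, 4.28], [0, 2.63], [-3.12, 3.12]. Speed limits (rad/s): [2.57, 2.57, 3.01, 3.14, 3.14, 3.14].

## Interface

Orientations are given as a unit quaternion [w, x, y, z].
In Python, from rig import ctrl, cams, order gives the robot as it stands. The module is installed in compiled form; this text tells all that it offers.
- The arm moves only by the shell command python3 -m jog 'ROWS' [OPENING] [FORCE]. ROWS is JSON, a list that holds one entry, the list of rows, each a list of 6 numbers: the shift along the tool's x, y, z normalised to -1 to 1, where 1 is 0.025 m, then the turn, a rotation vector about the tool's x, y, z normalised to -1 to 1, where 1 is 4 degrees. A call has 1 to 12 rows; each row shifts and turns the commanded pose from where the row before left it, along the tool's axes as they then stand; what a row does not reach is not made up. A row lasts 1/8 s, in which the tool goes at most 62.5 mm and 10.7 degrees, less where a joint would pass 70% of its speed; a pose out of reach is approached as far as the arm can. A call with a number of a shift or a turn outside -1 to 1 is refused whole. A call with a gripper value outside its range is refused whole. OPENING is the opening, from 0 (shut) to 1 (fully open), set as the call begins (- or left out, the last holds). The fingers move at their own pace and stop on an object; FORCE is the grip in N (left out, the last holds). Time passes only in rows, so rows that do not move let the fingers close. It gives the time, the measured TCP pose, the force, the opening and the grip force at its end, in the units of the state.
- ctrl.state(): the state, without advancing time (a new reading comes with each control period).
- cams.capture(name): name is "scene" or "top" or "wrist"; returns a dict with "image" (480x640x3 uint8, blue, green, red), "fovy" (degrees; the focal length in pixels is half the picture's height over the tangent of half this angle, whatever the lens; pixels are square), "cx", "cy" (the principal point, pixels), "camera_from_world" (4x4, takes a point from world to camera coordinates); the wrist camera has in their place "mount" (4x4, takes a point from camera to tool coordinates, whose origin is the TCP and whose axes are the flange's). Camera axes: x right, y down, z forward; pixel columns grow to the right and rows downward; lengths in m; the calibration is good to about 2 mm. The wrist camera is an equidistant fisheye: a pixel r from the principal point sees the ray r / f radians off the axis. A picture is of the moment at which its call begins: read the wrist's pose just before it. There is no depth.
- order.job_done(): hands the job in; it is judged then, once.
The state is a dict: "t": time; "joint_positions": joint angles; "dq": joint speeds; "effort": joint torques, N m; "eef_pos": TCP position; "tcp_rot": TCP orientation; "force": force on the tool from outside, world axes, zero at the start; "ft_torque": the same for the moment, N m; "gripper_width": finger opening in m; "finger_force": force on a finger pad.
Only numpy, scipy, OpenCV 4.12 (cv2) and the standard library are available. Lean on these libraries where they do the work, as an engineer would, in place of code of your own. Each camera call takes 0.05 s, during which the arm holds its last target. There are 200 camera calls.

## Working session

There is one attempt and no reset: what is moved stays moved. The work goes in short steps, Python scripts to look and compute and a shell command to move; the robot and the scene stay as the last step left them, time stands still between calls to the robot, and variables do not carry over. Pictures are saved under pics/ and viewed, at most 14 in all, crops included, and the job is handed in when it is done.

```bash
mkdir -p pics && ls
python3 - <<'E'
from rig import ctrl,cams
import cv2,numpy as np
print(ctrl.state())
for n in ["scene","top"]:
    c=cams.capture(n); cv2.imwrite(f"pics/{n}0.png",cv2.resize(c["image"],(800,600)))
    cv2.imwrite(f"{n}_raw.png",c["image"])
    print(n,c["fovy"],c["cx"],c["cy"],c["camera_from_world"])
E
```

```text
pics
{'t': 0.0, 'joint_positions': array([ 1.03071888e+00,  1.81535056e-01,  1.60797623e+00,  9.51046195e-06,
        1.35378013e+00, -2.06316587e-01]), 'dq': array([ 0.00011703, -0.00059425,  0.0010303 , -0.00020231,  0.00266049,
        0.00028893]), 'effort': array([-7.39842162e-04, -4.33857894e+01, -3.41850650e+01,  7.00087566e-02,
        3.86023941e-02, -1.88657405e-04]), 'eef_pos': array([0.18808732, 0.54282034, 0.23782885]), 'tcp_rot': array([-3.14002625e-04,  1.66107883e-01,  9.86107220e-01, -7.89222278e-04]), 'force': array([0.53198241, 0.95828939, 0.75360982]), 'ft_torque': array([-0.01360777,  0.03110444, -0.00951727]), 'finger_force': 0.0, 'gripper_width': 0.08812162558616073}
scene 50.10683074192071 319.25100318333216 238.71447130689788 [[-2.67598962e-01  9.63530128e-01 -6.98620267e-04  2.60265442e-01]
 [ 8.06740908e-01  2.23657692e-01 -5.46942725e-01 -3.59737455e-01]
 [-5.26839542e-01 -1.46924911e-01 -8.37169737e-01  1.81892225e+00]
 [ 0.00000000e+00  0.00000000e+00  0.00000000e+00  1.00000000e+00]]
top 52.953836445021814 315.5046052094449 241.85758610609344 [[ 0.01440419 -0.99975235  0.01696368 -0.1387643 ]
 [-0.99693078 -0.01566506 -0.07670482  0.5344618 ]
 [ 0.07695156 -0.01580674 -0.99690953  1.38773966]
 [ 0.          0.          0.          1.        ]]
```

View pics/top0.png

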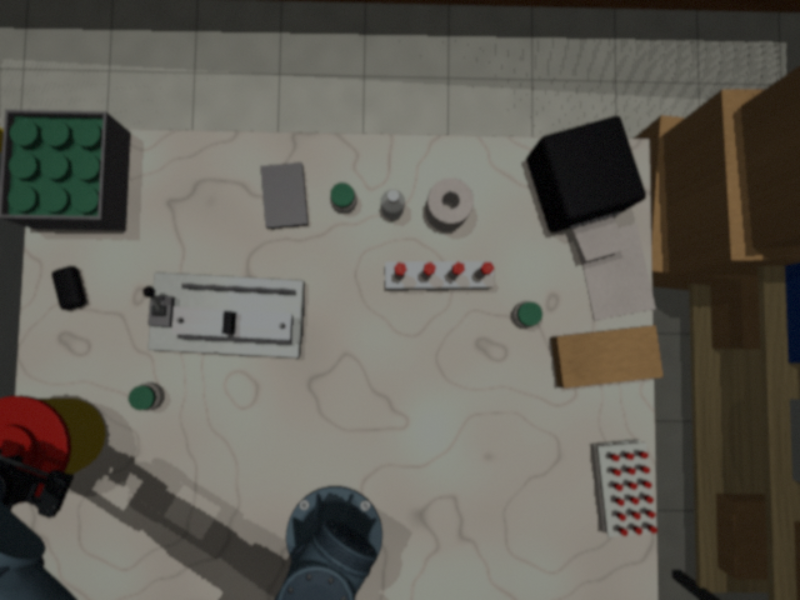

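View pics/scene0.png

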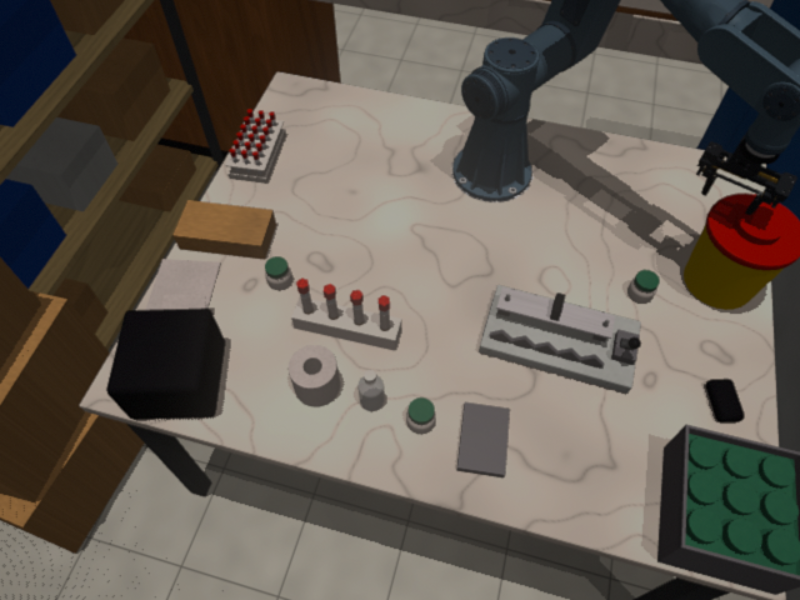

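Four tubes are present in the rack (top picture, caps near (400,270)–(487,268)); the mixer is at (228,315), with the lever at its left end. I'll enlarge the mixer and the rack.

```bash
cat > h.py <<'E'
import numpy as np,cv2,pickle
from scipy.spatial.transform import Rotation as R
def ray(c,u,v,z):
    "world point at height z seen at pixel u,v (pinhole)"
    f=240/np.tan(np.radians(c["fovy"]/2)); T=np.array(c["camera_from_world"])
    d=T[:3,:3].T@np.array([(u-c["cx"])/f,(v-c["cy"])/f,1]); o=-T[:3,:3].T@T[:3,3]
    return o+d*(z-o[2])/d[2]
def proj(c,p):
    f=240/np.tan(np.radians(c["fovy"]/2)); T=np.array(c["camera_from_world"])
    q=T[:3,:3]@np.array(p)+T[:3,3]; return np.array([c["cx"],c["cy"]])+f*q[:2]/q[2]
E
python3 - <<'E'
from rig import cams
import cv2,pickle,numpy as np
from h import *
c=cams.capture("top"); s=cams.capture("scene"); pickle.dump((c,s),open("c0.pkl","wb"))
def crop(im,x,y,w,h,k): return cv2.resize(im[y:y+h,x:x+w],None,fx=k,fy=k,interpolation=cv2.INTER_CUBIC)
cv2.imwrite("pics/mix1.png",crop(c["image"],112,212,133,80,6))
cv2.imwrite("pics/mix1s.png",crop(s["image"],380,220,135,95,5.9))
b,g,r=[c["image"][...,i].astype(int) for i in range(3)]
m=((r>110)&(r>2*g)).astype(np.uint8)
n,l,st,ce=cv2.connectedComponentsWithStats(m)
for i in range(1,n):
    if st[i,4]>15: print(ce[i],st[i],ray(c,*ce[i],0.15))
cv2.imwrite("pics/rack1.png",crop(c["image"],300,200,106,40,7.5))
E
```

```text
[319.75       214.77083333] [316 211   8   8  48] [ 0.59929229 -0.1389568   0.15      ]
[343.28571429 214.48979592] [340 211   8   8  49] [ 0.60109778 -0.20185071  0.15      ]
[366.38297872 214.19148936] [363 211   8   8  47] [ 0.60293337 -0.26368039  0.15      ]
[389.63043478 213.89130435] [386 211   8   7  46] [ 0.60478395 -0.32602068  0.15      ]
```

View pics/mix1.png

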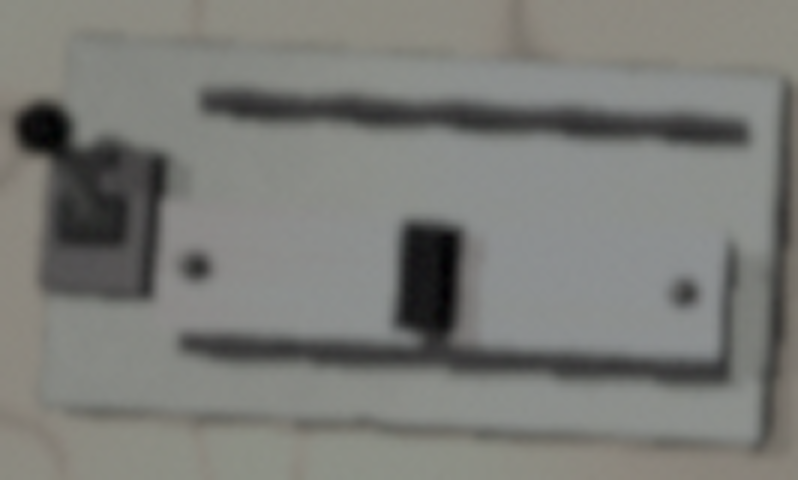

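View pics/rack1.png

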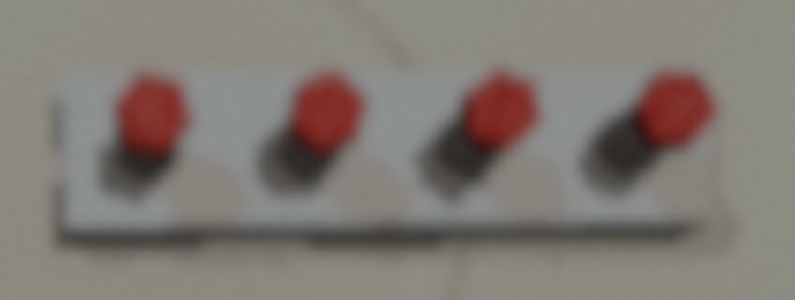

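The mixer crop shows the pin tips at about (195,267) and (683,293), the lever tip (on) at (43,127), the grip at (430,278) and the deck corners at (70,37), (788,78), (45,405), (765,445). The rack crop shows four caps at (153,113), (328,112), (501,110), (676,110).

Run:
```python
import pickle
from h import *
c,s=pickle.load(open("c0.pkl","rb"))
f=lambda x,y,z,x0=112,y0=212,k=6: ray(c,x0+(x+.5)/k-.5,y0+(y+.5)/k-.5,z)[:2]
pl,pr=f(195,267,.106),f(683,293,.106)
print("pins",pl,pr,np.linalg.norm(pl-pr))
C=[f(*p,.04) for p in [(70,37),(788,78),(45,405),(765,445)]]
for p in C: print("corner",p)
print(np.linalg.norm(C[0]-C[1]),np.linalg.norm(C[0]-C[2]))
d=pl-pr; yaw=np.arctan2(d[1],d[0])-np.pi/2
d2=(C[0]-C[1]+C[2]-C[3]); yaw2=np.arctan2(d2[1],d2[0])-np.pi/2
print("yaw",yaw,yaw2)
ex=lambda a:np.array([np.cos(a),np.sin(a)]); 
o1=(pl+pr)/2+.02*ex(yaw); o2=np.mean(C,0)-.0275*ex(yaw+np.pi/2)
print("origin",o1,o2)
print("grip top",f(430,272,.13), "expect",o1-.02*ex(yaw))
print("tip",f(43,127,.13),f(43,127,.15))
for u,v in [(319.75,214.77),(343.29,214.49),(366.38,214.19),(389.63,213.89)]: print(ray(c,u,v,.16))
q=lambda x,y,z:f(x,y,z,300,200,7.5)
K=[q(*p,.05) for p in [(68,70),(712,70),(65,228),(705,225)]]
print("rack",K,np.mean(K,0))
```

```text
pins [0.48373627 0.33753225] [0.47525279 0.11610048] 0.22159421312091543
corner [0.5959749  0.42401367]
corner [0.58180771 0.07991591]
corner [0.41987526 0.42792277]
corner [0.40578878 0.08628684]
0.3443892852844498 0.1761430254540105
yaw -0.03829324113944943 -0.041178819950986156
origin [0.49947987 0.22605069] [0.49980886 0.22705496]
grip top [0.48207727 0.22497075] expect [0.47949453 0.22681636]
tip [0.54435325 0.39964327] [0.54255927 0.3918076 ]
[ 0.59795319 -0.13871762  0.16      ]
[ 0.59974196 -0.20113035  0.16      ]
[ 0.60156737 -0.26245645  0.16      ]
[ 0.60340308 -0.32431527  0.16      ]
rack [array([ 0.62920524, -0.10908633]), array([ 0.63339399, -0.35713329]), array([ 0.56821366, -0.10888344]), array([ 0.57333515, -0.35454559])] [ 0.60103701 -0.23241216]
```

View pics/mix1s.png

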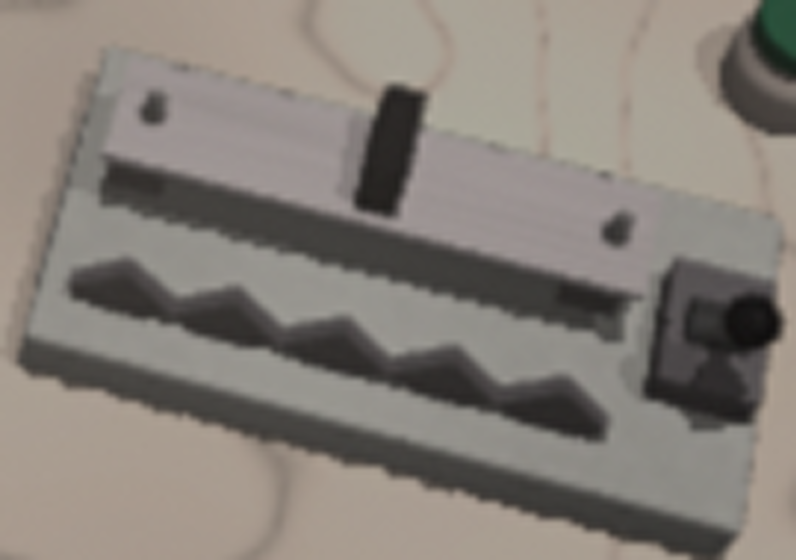

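The scene crop shows the pins at (152,105) and (617,228), the lever ball at (752,322), the empty posts under the plate ends, and the far rib with four notches. Next I'll triangulate with both cameras.

```bash
cat >> h.py <<'E'
def tri(c,uv,s,uv2):
    P=lambda c:np.array([[240/np.tan(np.radians(c["fovy"]/2)),0,c["cx"]],[0,240/np.tan(np.radians(c["fovy"]/2)),c["cy"]],[0,0,1]])@np.array(c["camera_from_world"])[:3]
    X=cv2.triangulatePoints(P(c),P(s),np.array(uv,float).reshape(2,1),np.array(uv2,float).reshape(2,1))[:,0]; return X[:3]/X[3]
M0=np.array([.4995,.2265]); YAW=-.040
def mix(p):
    "mixer xyz -> world"
    c,s=np.cos(YAW),np.sin(YAW); return np.array([M0[0]+c*p[0]-s*p[1],M0[1]+s*p[0]+c*p[1],p[2]])
def tool(): 
    from rig import ctrl
    s=ctrl.state(); q=s["tcp_rot"]; return np.array(s["eef_pos"]),R.from_quat([*q[1:],q[0]]),s
def plan(pos,rot=None):
    "shift and turn to a target, in row units, tool axes now"
    p,r,s=tool(); d=r.inv().apply(np.array(pos)-p)/.025
    t=np.zeros(3) if rot is None else np.degrees((r.inv()*rot).as_rotvec())/4
    print("t %.2f pos %s shift %s turn %s q %s F %s w %.4f"%(s["t"],p.round(4),d.round(2),t.round(2),np.round(s["joint_positions"],2),np.round(s["force"],1),s["gripper_width"]))
def rotxz(zdir,ydir):
    z=np.array(zdir,float);z/=np.linalg.norm(z);y=np.array(ydir,float);y-=z*(y@z);y/=np.linalg.norm(y)
    return R.from_matrix(np.c_[np.cross(y,z),y,z])
DOWN=rotxz([0,0,-1],[-np.sin(YAW),np.cos(YAW),0])
E
python3 - <<'E'
import pickle
from h import *
c,s=pickle.load(open("c0.pkl","rb"))
t=lambda x,y:(112+(x+.5)/6-.5,212+(y+.5)/6-.5)
u=lambda x,y:(380+(x+.5)/5.9-.5,220+(y+.5)/5.9-.5)
print("tip",tri(c,t(43,127),s,u(752,322)))
print("pinL",tri(c,t(195,267),s,u(617,225)),"pinR",tri(c,t(683,293),s,u(152,105)))
for z in (.1,.105,.11): print(ray(s,*u(617,228),z),ray(s,*u(152,105),z))
print(mix([0,.17,.13]),mix([-.02,0,.13]))
plan(mix([.09,.17,.25]),DOWN)
E
```

```text
tip [0.54387752 0.3975578  0.13531168]
pinL [0.48393031 0.3408367  0.09842937] pinR [0.47549113 0.1174792  0.09862993]
[0.48639626 0.34133162 0.1       ] [0.47639641 0.11756516 0.1       ]
[0.4897879  0.34033501 0.105     ] [0.47982882 0.11748102 0.105     ]
[0.49317953 0.33933841 0.11      ] [0.48326123 0.11739687 0.11      ]
[0.50629819 0.39636402 0.13      ] [0.479516   0.22729979 0.13      ]
t 0.20 pos [0.1882 0.543  0.2381] shift [-17.39  -0.33  -0.48] turn [-0.01 -0.01 -4.21] q [ 1.03  0.18  1.61 -0.    1.35 -0.21] F [-0.  -0.5  0.1] w 0.0881
```

```bash
python3 -m jog '[[[-1,0,0,0,0,-0.84],[-1,0,0,0,0,-0.84],[-1,0,0,0,0,-0.84],[-1,0,0,0,0,-0.84],[-1,0,0,0,0,-0.84],[-1,0,0,0,0,0],[-1,0,0,0,0,0],[-1,0,0,0,0,0]]]' 0 20
python3 - <<'E'
from h import *
plan(mix([.085,.17,.25]),DOWN)
E
```

```text
t: 1.2
eef_pos: [0.3864, 0.5135, 0.2386]
tcp_rot: [-0.0, 0.021, 1.0, -0.0]
force: [-0.9, -0.5, 0.3]
gripper_width: 0.0099
finger_force: 0.0
t 1.20 pos [0.3864 0.5135 0.2386] shift [-8.39 -4.48 -0.46] turn [-0.   -0.   -0.02] q [ 0.74  0.33  1.43  0.    1.39 -0.79] F [-0.9 -0.5  0.3] w 0.0099
```

```bash
python3 -m jog '[[[-1,-0.5,0,0,0,0],[-1,-0.5,0,0,0,0],[-1,-0.5,0,0,0,0],[-1,-0.5,0,0,0,0],[-1,-0.5,0,0,0,0],[-1,-0.5,0,0,0,0],[-1,-0.5,0,0,0,0],[-1,-0.5,0,0,0,0],[-0.4,-0.48,1,0,0,0],[0,0,1,0,0,0],[0,0,1,0,0,0],[0,0,1,0,0,0]]]' 0 20 && python3 -m jog '[[[0,0,0.5,0,0,0],[0,0,0,0,0,0]]]'
python3 - <<'E'
from h import *
plan(mix([-.03,.17,.125]),DOWN)
from rig import cams
a=cams.capture("scene")["image"][200:330,370:545]; b=cams.capture("top")["image"][190:300,80:255]
cv2.imwrite("pics/lev1.png",cv2.resize(np.vstack([a,b]),None,fx=2.5,fy=2.5,interpolation=cv2.INTER_CUBIC))
E
```

```text
t: 2.7
eef_pos: [0.5912, 0.3925, 0.1378]
tcp_rot: [0.0, 0.02, 1.0, 0.0]
force: [0.1, -0.6, -0.5]
gripper_width: 0.0005
finger_force: 0.0
t: 2.95
eef_pos: [0.5901, 0.3926, 0.1252]
tcp_rot: [-0.001, 0.02, 1.0, -0.0]
force: [0.6, -0.6, 0.2]
gripper_width: 0.0003
finger_force: 0.0
t 2.95 pos [0.5901 0.3926 0.1252] shift [4.56 0.01 0.01] turn [-0.01 -0.03 -0.01] q [ 0.42  0.58  1.32 -0.    1.25 -1.11] F [ 0.6 -0.6  0.2] w 0.0003
```

View pics/lev1.png

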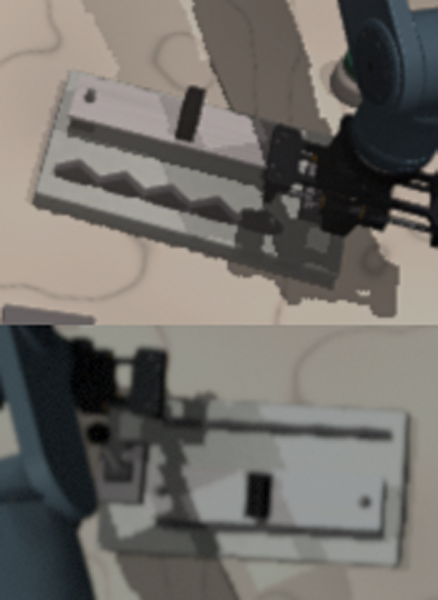

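The fingers stand just beyond the black ball (lower half, (97,432)). I'll push it toward the robot.

```bash
python3 -m jog '[[[0.5,0,0,0,0,0],[0.5,0,0,0,0,0],[0.5,0,0,0,0,0],[0.5,0,0,0,0,0],[0.5,0,0,0,0,0],[0.5,0,0,0,0,0],[0.5,0,0,0,0,0]]]' && python3 -m jog '[[[0.3,0,0,0,0,0],[0,0,0,0,0,0]]]'  && python3 -m jog '[[[0.1,0,0,0,0,0],[0.1,0,0,0,0,0]]]' && python3 -m jog '[[[0.08,0,0,0,0,0],[0.05,0,0,0,0,0]]]'
```

```text
t: 3.92
eef_pos: [0.5018, 0.3965, 0.1259]
tcp_rot: [-0.0, 0.02, 1.0, -0.0]
force: [1.0, 0.5, -0.5]
gripper_width: 0.0004
finger_force: 0.6
t: 4.18
eef_pos: [0.4946, 0.3969, 0.1261]
tcp_rot: [-0.0, 0.02, 1.0, -0.0]
force: [-0.4, 0.0, 0.0]
gripper_width: 0.0005
finger_force: 0.0
t: 4.42
eef_pos: [0.4906, 0.3971, 0.1262]
tcp_rot: [0.0, 0.02, 1.0, 0.0]
force: [2.0, 0.8, -1.5]
gripper_width: 0.0006
finger_force: 0.6
t: 4.68
eef_pos: [0.4899, 0.397, 0.1264]
tcp_rot: [0.003, 0.021, 1.0, 0.0]
force: [12.8, -0.1, -7.6]
gripper_width: 0.0005
finger_force: 6.4
```

```bash
python3 -m jog '[[[0,0,0,0,0,0],[-0.5,0,0,0,0,0],[-0.5,0,0,0,0,0],[0,0,-1,0,0,0],[0,-0.7,-1,0,0,0],[0.4,-1,0,0,0,0],[0.4,-1,0,0,0,0],[0.4,-1,0,0,0,0],[0,-1,0,0,0,0],[0,-1,0,0,0,0],[0,-1,0,0,0,0]]]' 0.6
python3 - <<'E'
from h import *
plan(mix([-.02,0,.102]),DOWN)
from rig import cams
a=cams.capture("scene")["image"][200:330,370:545]; 
w=cams.capture("wrist"); cv2.imwrite("w1.png",w["image"])
np.save("w1.npy",w["mount"]); print(w["fovy"],w["cx"],w["cy"],w["mount"])
cv2.imwrite("pics/p2.png",np.hstack([cv2.resize(w["image"],(520,390)),cv2.resize(a,(280,208)).copy() if 0 else cv2.copyMakeBorder(cv2.resize(a,(280,208)),0,182,0,0,0)]))
E
```

```text
t: 6.05
eef_pos: [0.4757, 0.2294, 0.1764]
tcp_rot: [-0.0, 0.02, 1.0, 0.0]
force: [-0.4, -0.8, 1.1]
gripper_width: 0.0532
finger_force: 0.0
t 6.05 pos [0.4757 0.2294 0.1764] shift [-0.16 -0.08  2.98] turn [ 0.   -0.   -0.01] q [ 0.22  0.14  1.78  0.    1.22 -1.31] F [-0.4 -0.8  1.1] w 0.0532
65.70646984690485 312.7991748667715 236.58861216051042 [[-2.10347659e-04 -9.55509049e-01 -2.94961714e-01  7.61602991e-02]
 [ 9.99999713e-01  1.38448228e-05 -7.57984651e-04 -1.85597422e-05]
 [ 7.28344886e-04 -2.94961789e-01  9.55508772e-01 -1.46453931e-01]
 [ 0.00000000e+00  0.00000000e+00  0.00000000e+00  1.00000000e+00]]
```

View pics/p2.png

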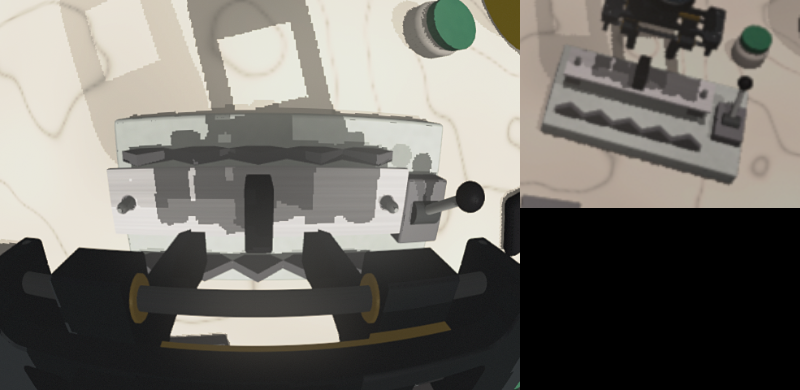

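The lever now leans to the robot (off). The wrist view shows the pin tips at (127,203) and (388,203), and the grip between the fingers at (259,215).

```bash
cat >> h.py <<'E'
def wray(w,pose,u,v,z):
    "world point at height z from a wrist picture (equidistant fisheye); pose=(p,R) of tool"
    f=240/np.tan(np.radians(w["fovy"]/2)); a=np.array([u-w["cx"],v-w["cy"]]); r=np.linalg.norm(a); th=r/f
    d=np.array([*(a/r*np.sin(th)),np.cos(th)]); m=np.array(w["mount"])
    d=pose[1].apply(m[:3,:3]@d); o=pose[0]+pose[1].apply(m[:3,3]); return o+d*(z-o[2])/d[2]
E
python3 - <<'E'
from h import *
im=cv2.imread("w1.png")
w=dict(fovy=65.70646984690485,cx=312.7991748667715,cy=236.58861216051042,mount=np.load("w1.npy"))
pose=tool()[:2]
k=640/520
for z in (.11,.10,.09):
    a,b=wray(w,pose,127*k,203*k,z),wray(w,pose,388*k,203*k,z); d=(a-b)[:2]
    print(z,a,b,np.linalg.norm(d),(a+b)/2,np.arctan2(d[1],d[0])-np.pi/2)
cv2.imwrite("pics/w1c.png",cv2.resize(im[180:310,120:520],(800,260),interpolation=cv2.INTER_CUBIC))
E
```

```text
0.11 [0.46985519 0.12745383 0.11      ] [0.47877761 0.33523593 0.11      ] 0.20797357821984772 [0.4743164  0.23134488 0.11      ] -3.184507526505971
0.1 [0.47315291 0.1225511  0.1       ] [0.48249465 0.34009812 0.1       ] 0.21774750283560926 [0.47782378 0.23132461 0.1       ] -3.1845075265059712
0.09 [0.47645063 0.11764837 0.09      ] [0.48621169 0.34496032 0.09      ] 0.2275214274513708 [0.48133116 0.23130435 0.09      ] -3.1845075265059704
```

View pics/w1c.png

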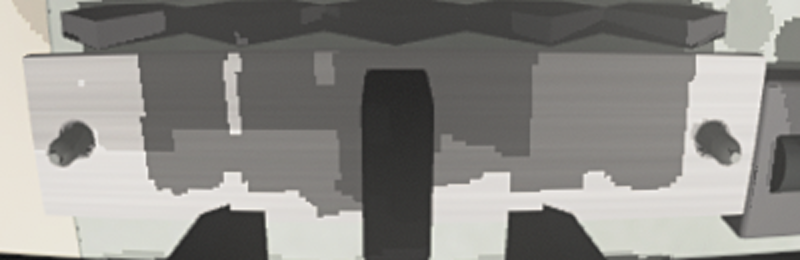

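Enlarged: the pin tips are at about (58,157) and (736,156), and their feet in the holes at (85,133) and (707,133).

Run:
```python
from h import *
w=dict(fovy=65.70646984690485,cx=312.7991748667715,cy=236.58861216051042,mount=np.load("w1.npy"))
pose=tool()[:2]
for L,Rr,z in (((58,157),(736,156),.11),((83,133),(709,133),.0905)):
    f=lambda p:(120+(p[0]+.5)/2-.5,180+(p[1]+.5)/2-.5)
    a,b=wray(w,pose,*f(L),z),wray(w,pose,*f(Rr),z); d=(b-a)[:2]
    print(z,a,b,np.linalg.norm(d),(a+b)/2,np.arctan2(d[1],d[0])-np.pi/2)
g=lambda p:wray(w,pose,120+p[0]/2-.25,180+p[1]/2-.25,.13)
print(g((366,72)),g((427,72)), g((363,215)),g((433,215)))
```

```text
0.11 [0.47546922 0.12074095 0.11      ] [0.48476123 0.34359914 0.11      ] 0.22305182773830812 [0.48011522 0.23217004 0.11      ] -0.04167057543078623
0.0905 [0.47376625 0.12228259 0.0905    ] [0.48318566 0.34178614 0.0905    ] 0.2197055619634847 [0.47847596 0.23203436 0.0905    ] -0.04288603753419662
[0.44718754 0.22416689 0.13      ] [0.44787488 0.24045555 0.13      ] [0.48899453 0.22114856 0.13      ] [0.48987542 0.24111079 0.13      ]
```

```bash
python3 -m jog '[[[-0.16,0,0.5,0,0,0],[0,0,0.5,0,0,0],[0,0,0.5,0,0,0],[0,0,0.5,0,0,0],[0,0,0.5,0,0,0],[0,0,0.4,0,0,0]]]' && python3 -m jog '[[[0,0,0,0,0,0],[0,0,0,0,0,0],[0,0,0,0,0,0],[0,0,0,0,0,0]]]' 0.1 4 && python3 -m jog '[[[0,0,0,0,0,0]]]'
```

```text
t: 6.9
eef_pos: [0.479, 0.2299, 0.1027]
tcp_rot: [-0.0, 0.02, 1.0, -0.0]
force: [-0.3, -0.6, 0.6]
gripper_width: 0.0531
finger_force: 0.0
t: 7.4
eef_pos: [0.4797, 0.23, 0.1043]
tcp_rot: [0.001, 0.02, 1.0, 0.0]
force: [-0.3, 1.0, 0.8]
gripper_width: 0.02
finger_force: 4.0
t: 7.52
eef_pos: [0.4797, 0.23, 0.1042]
tcp_rot: [0.0, 0.02, 1.0, 0.0]
force: [0.1, 0.1, 3.7]
gripper_width: 0.0199
finger_force: 4.0
```

```bash
python3 -m jog '[[[0,0,0,0,0,0],[0,0,0,0,0,0]]]' 0.1 30
python3 - <<'E'
from h import *
from rig import cams
plan(mix([-.02,0,.2]),DOWN)
w=cams.capture("wrist"); cv2.imwrite("w_seat.png",w["image"])
E
python3 -m jog '[[[0,0,-0.4,0,0,0],[0,0,-0.4,0,0,0],[0,0,-0.5,0,0,0],[0,0,-0.7,0,0,0],[0,0,-1,0,0,0],[0,0,-1,0,0,0]]]'
python3 - <<'E'
from h import *
plan([.36,.02,.12])
E
```

```text
t: 7.78
eef_pos: [0.4797, 0.23, 0.1043]
tcp_rot: [0.0, 0.02, 1.0, 0.0]
force: [-0.6, -0.6, 5.0]
gripper_width: 0.0195
finger_force: 30.0
t 7.78 pos [0.4797 0.23   0.1043] shift [ 0.   -0.11 -3.83] turn [ 0.    0.01 -0.01] q [ 0.22  0.25  1.82 -0.    1.07 -1.31] F [-0.6 -0.6  5. ] w 0.0195
t: 8.57
eef_pos: [0.4793, 0.2299, 0.2055]
tcp_rot: [0.0, 0.02, 1.0, 0.0]
force: [0.0, 0.2, -2.1]
gripper_width: 0.0194
finger_force: 30.0
t 8.57 pos [0.4793 0.2299 0.2055] shift [ 4.43 -8.58  3.42] turn [0. 0. 0.] q [ 0.22  0.12  1.75 -0.    1.27 -1.31] F [ 0.   0.2 -2.1] w 0.0194
```

```bash
python3 -m jog '[[[0.45,-1,0,0,0,0],[0.5,-1,0,0,0,0],[0.5,-1,0,0,0,0],[0.5,-1,0,0,0,0],[0.5,-1,0,0,0,0],[0.5,-1,0,0,0,0],[0.5,-1,0,0,0,0],[0.5,-1,0,0,0,0],[0.5,-1,0,0,0,0],[0,-0.4,0.7,0,0,0],[0,0,1,0,0,0],[0,0,1,0,0,0]]]' && python3 -m jog '[[[0,0,1,0,0,0],[0,0,1,0,0,0],[0,0,0.8,0,0,0],[0,0,0.5,0,0,0],[0,0,0.4,0,0,0],[0,0,0.3,0,0,0],[0,0,0.3,0,0,0],[0,0,0.2,0,0,0]]]'
python3 - <<'E'
from h import *
plan([.36,.0,.0208])
E
```

```text
t: 10.07
eef_pos: [0.3592, -0.0008, 0.1368]
tcp_rot: [0.001, 0.021, 1.0, -0.0]
force: [-0.3, 0.1, -1.9]
gripper_width: 0.0198
finger_force: 30.0
t: 11.08
eef_pos: [0.3587, -0.0004, 0.0235]
tcp_rot: [0.0, 0.02, 1.0, -0.0]
force: [-0.4, -0.7, -2.4]
gripper_width: 0.0198
finger_force: 30.0
t 11.07 pos [ 0.3587 -0.0004  0.0235] shift [-0.05  0.02  0.11] turn [0. 0. 0.] q [-0.34  0.06  2.27 -0.    0.81 -1.87] F [-0.4 -0.7 -2.4] w 0.0198
```

```bash
python3 -m jog '[[[0,0,0.1,0,0,0],[0,0,0.05,0,0,0],[0,0,0,0,0,0]]]' && python3 -m jog '[[[0,0,0,0,0,0],[0,0,0,0,0,0],[0,0,0,0,0,0]]]' 0.6 && python3 -m jog '[[[0,0,-0.5,0,0,0],[0,0,-1,0,0,0],[0,0,-1,0,0,0],[0,0,-1,0,0,0],[0,0,-1,0,0,0],[0,0,-1,0,0,0]]]'
python3 - <<'E'
from h import *
from rig import cams
p=tool(); print(p[2])
w=cams.capture("wrist"); cv2.imwrite("pics/w2.png",w["image"])
E
```

```text
t: 11.45
eef_pos: [0.3587, -0.0004, 0.0203]
tcp_rot: [-0.0, 0.02, 1.0, -0.0]
force: [-1.9, -0.3, 4.6]
gripper_width: 0.02
finger_force: 30.0
t: 11.82
eef_pos: [0.3588, -0.0004, 0.02]
tcp_rot: [0.0, 0.02, 1.0, -0.0]
force: [-0.1, -0.7, 0.3]
gripper_width: 0.0476
finger_force: 0.0
t: 12.58
eef_pos: [0.3586, -0.0003, 0.1591]
tcp_rot: [0.0, 0.02, 1.0, -0.0]
force: [0.2, -0.6, 0.2]
gripper_width: 0.0526
finger_force: 0.0
{'t': 12.575, 'joint_positions': array([-3.35692116e-01, -2.52951092e-01,  2.19663322e+00, -5.12344256e-06,
        1.19686764e+00, -1.86596712e+00]), 'dq': array([-1.56458015e-04, -3.57361296e-01, -1.81964019e-01,  2.76386346e-04,
        5.36219671e-01,  2.10538979e-04]), 'effort': array([ 1.23768775e-01, -1.72873467e+01, -3.07375288e+01, -3.30266333e-02,
       -5.64445853e-01,  6.41258757e-04]), 'eef_pos': array([ 3.58558033e-01, -3.37490427e-04,  1.59122745e-01]), 'tcp_rot': array([ 4.94975742e-04,  2.02583378e-02,  9.99794643e-01, -1.64032818e-04]), 'force': array([ 0.18825385, -0.6162675 ,  0.19778347]), 'ft_torque': array([0.07084484, 0.00080275, 0.02120241]), 'finger_force': 0.0, 'gripper_width': 0.05264338047151374}
```

View pics/w2.png

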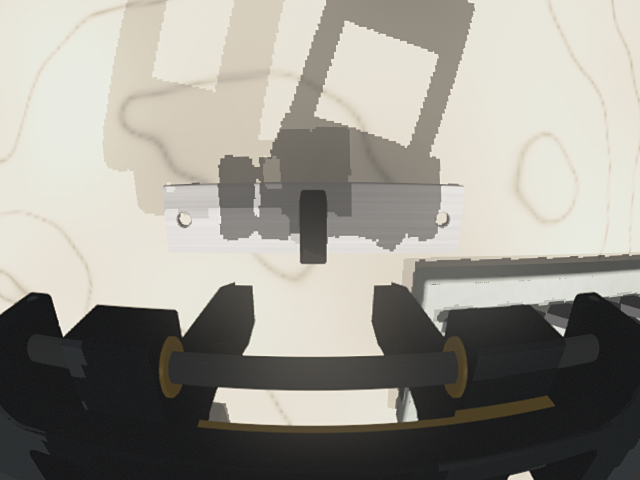

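The plate lies flat on the bench (holes at (184,219) and (442,219)). A small tilt will identify the wrist kinematics.

```bash
cat > log.py <<'E'
from h import *
import json
s=tool()[2]; open("log.jsonl","a").write(json.dumps({k:np.array(s[k]).tolist() for k in("joint_positions","eef_pos","tcp_rot")})+"\n")
print(np.round(s["joint_positions"],3),np.round(s["eef_pos"],4),np.round(s["tcp_rot"],3))
E
python3 log.py; python3 -m jog '[[[0,0,-1,1,0,0],[0,0,-1,1,0,0],[0,0,0,1,0,0],[0,0,0,1,0,0],[0,0,0,1,0,0],[0,0,0,0,0,0]]]' >/dev/null; python3 log.py; python3 -m jog '[[[0,0,0,0,-1,0],[0,0,0,0,-1,0],[0,0,0,0,-1,0],[0,0,0,0,-1,0],[0,0,0,0,0,0]]]'>/dev/null; python3 log.py
```

```text
[-0.335 -0.256  2.193 -0.     1.199 -1.866] [ 0.3605 -0.0009  0.162 ] [ 0.003  0.02   1.    -0.001]
[-0.026 -0.239  2.122 -0.364  1.283 -1.45 ] [0.3583 0.0022 0.207 ] [-0.004  0.019  0.985 -0.173]
[-0.04  -0.486  2.311 -0.387  1.054 -1.471] [0.3579 0.0011 0.2073] [ 0.134 -0.004  0.976 -0.174]
```

```bash
cat > kin.py <<'E'
import numpy as np,json
from scipy.optimize import least_squares
from scipy.spatial.transform import Rotation as R
LO=np.array([-2.99,-.89,.3,-1.14,0,-3.12]);HI=np.array([2.99,2.07,2.58,4.28,2.63,3.12])
def fk(q,P,s4=1,s6=1,full=False):
    h,lat,L1,a,L2,lat2,D,c=P; e=lambda ax,t:R.from_euler(ax,t); pts=[]
    r=e('z',q[0]); p=np.array([0,0,h])+r.apply([0,lat,0])
    r=r*e('y',q[1]); pts.append(p); p=p+r.apply([a,0,L1]); pts.append(p)
    r=r*e('y',q[2])*e('z',s4*q[3]); p=p+r.apply([0,0,L2]); pts.append(p)
    r=r*e('y',q[4]); p=p+r.apply([0,lat2,0]); r=r*e('z',s6*q[5]); p=p+r.apply([0,0,D])
    r=r*e('z',c); return (p,r,pts) if full else (p,r)
def fit():
    D=[json.loads(l) for l in open("log.jsonl")]
    best=None
    for s4 in(1,-1):
        def res(P):
            o=[]
            for d in D:
                p,r=fk(d["joint_positions"],P,s4,1); w=d["tcp_rot"]
                o+=[*(p-d["eef_pos"]),*(.3*(R.from_quat([*w[1:],w[0]]).inv()*r).as_rotvec())]
            return np.array(o)
        for c in(0,1.57,3.14,-1.57):
          for l2 in(0,.1):
            f=least_squares(res,[.3,.1-l2,.4,0,.4,l2,.2,c])
            if best is None or f.cost<best[0]: best=(f.cost,s4,f.x,abs(f.fun).max())
    return best
E
python3 - <<'E'
import json
open("log.jsonl","a").write(json.dumps(dict(joint_positions=[1.03071888,.181535056,1.60797623,9.5e-6,1.35378013,-.206316587],eef_pos=[.18808732,.54282034,.23782885],tcp_rot=[-3.14e-4,.166107883,.98610722,-7.89e-4]))+"\n")
open("log.jsonl","a").write(json.dumps(dict(joint_positions=[-.335692116,-.252951092,2.19663322,0,1.19686764,-1.86596712],eef_pos=[.358558033,-.00033749,.159122745],tcp_rot=[4.95e-4,.0202583,.99979464,-1.64e-4]))+"\n")
from kin import *
b=fit(); print(b[0],b[1],np.round(b[2],4),b[3])
E
```

```text
4.586835680602154e-05 1 [ 0.2218  0.1257  0.4535 -0.0041  0.4941 -0.0066  0.3225  1.5708] 0.0054347694342960495
```

```bash
cat >> kin.py <<'E'
P=None
def par():
    global P
    if P is None: P=fit()[2]
    return P
def ik(pos,rot,q0):
    p_=par()
    def res(q):
        p,r=fk(q,p_); return [*(p-pos),*(.3*(rot.inv()*r).as_rotvec()),*(1e-4*(q-q0))]
    f=least_squares(res,np.clip(q0,LO+1e-3,HI-1e-3),bounds=(LO,HI)); return f.x,np.linalg.norm(f.fun[:6])
def pose(grasp,a,psi,off=.019):
    "tool pose with grasp point there, pitched a below horizontal, heading psi, tool x up/ahead"
    z=np.array([np.cos(a)*np.cos(psi),np.cos(a)*np.sin(psi),-np.sin(a)]); y=np.array([np.sin(psi),-np.cos(psi),0])
    return np.array(grasp)+off*z,R.from_matrix(np.c_[np.cross(y,z),y,z])
E
python3 - <<'E'
from kin import *
from h import mix
r=np.radians
for psi in (0,-.2,.2):
  for a in (20,30):
    print("psi",psi,"a",a)
    q=np.array([0,.1,1.8,.2,1.2,1.5])
    for gy in (.078,-.078):
        q=ik(*pose(mix([0.01,gy,.07]),r(90+a),-.04),q); print(" lay",gy,q[0].round(2),round(q[1],4)); q=q[0]
    for k,(x,y,z,b) in enumerate([(.5,.1,.25,90),(.5,.0,.25,70),(.5,-.05,.25,50),(.5,-.1,.25,a),(.5,-.139,.2,a),(.5,-.139,.085,a),(.598,-.139,.085,a),(.6,-.201,.085,a),(.6015,-.2625,.085,a),(.6034,-.3243,.085,a),(.6034,-.3243,.2,a),(.5,-.3243,.085,a)]):
        f=psi if k>2 else -.04
        q=ik(*pose([x,y,z],r(b),f),q); print("    ",x,y,z,b,q[0].round(2),round(q[1],4)); q=q[0]
E
```

```text
psi 0 a 20
 lay 0.078 [0.28 0.59 1.51 0.11 1.38 1.85] 0.0
 lay -0.078 [0.04 0.47 1.68 0.03 1.34 1.64] 0.0
     0.5 0.1 0.25 90 [-0.04  0.05  1.77 -0.    1.32  1.57] 0.0
     0.5 0.0 0.25 70 [-0.29 -0.21  2.04  0.1   0.97  1.27] 0.0
     0.5 -0.05 0.25 50 [-0.54 -0.41  2.29  0.5   0.69  0.78] 0.0
     0.5 -0.1 0.25 20 [-0.98 -0.46  2.58  1.52  0.89 -0.41] 0.0099
     0.5 -0.139 0.2 20 [-1.07 -0.24  2.58  1.62  0.98 -0.69] 0.0124
     0.5 -0.139 0.085 20 [-1.08  0.25  2.58  1.88  1.09 -1.23] 0.0234
     0.598 -0.139 0.085 20 [-0.81  0.33  2.44  2.19  0.98 -1.25] 0.0
     0.6 -0.201 0.085 20 [-0.92  0.37  2.36  2.05  1.   -1.19] 0.0
     0.6015 -0.2625 0.085 20 [-1.01  0.42  2.27  1.93  1.02 -1.13] 0.0
     0.6034 -0.3243 0.085 20 [-1.08  0.48  2.16  1.84  1.03 -1.06] 0.0
     0.6034 -0.3243 0.2 20 [-1.08  0.23  2.15  1.67  0.98 -0.75] 0.0
     0.5 -0.3243 0.085 20 [-1.32  0.4   2.32  1.65  1.15 -1.12] 0.0
psi 0 a 30
 lay 0.078 [0.26 0.69 1.38 0.15 1.57 1.83] 0.0
 lay -0.078 [0.03 0.59 1.56 0.04 1.52 1.63] 0.0
     0.5 0.1 0.25 90 [-0.04  0.05  1.77 -0.    1.32  1.57] 0.0
     0.5 0.0 0
[... 3680 characters left out ...]
4  0.1   0.97  1.27] 0.0
     0.5 -0.05 0.25 50 [-0.54 -0.41  2.29  0.5   0.69  0.78] 0.0
     0.5 -0.1 0.25 30 [-1.01 -0.39  2.45  1.22  1.04 -0.3 ] 0.0
     0.5 -0.139 0.2 30 [-1.08 -0.21  2.46  1.29  1.04 -0.52] 0.0
     0.5 -0.139 0.085 30 [-1.09  0.12  2.52  1.54  0.98 -0.98] 0.0
     0.598 -0.139 0.085 30 [-0.84  0.27  2.32  1.72  0.86 -0.93] 0.0
     0.6 -0.201 0.085 30 [-0.94  0.32  2.24  1.61  0.9  -0.88] 0.0
     0.6015 -0.2625 0.085 30 [-1.01  0.39  2.13  1.52  0.95 -0.84] 0.0
     0.6034 -0.3243 0.085 30 [-1.07  0.46  2.02  1.44  0.99 -0.79] 0.0
     0.6034 -0.3243 0.2 30 [-1.07  0.26  1.98  1.29  1.04 -0.51] 0.0
     0.5 -0.3243 0.085 30 [-1.28  0.36  2.18  1.32  1.1  -0.88] 0.0
```

```bash
sed -i 's/^M0=.*/M0=np.array([.4995,.2293]); YAW=-.041/' h.py && python3 -m jog '[[[0,0,0,0,1,0],[0,0,0,0,1,0],[0,0,0,0,1,0],[0,0,0,0,1,0],[0,0,0,-1,0,0],[0,0,0,-1,0,0],[0,0,0,-1,0,0],[0,0,0,-1,0,0],[0,0,0,-1,0,0],[-1,0,0,0,0,0],[-1,0,0,0,0,0],[-1,0,0,0,0,0]]]' 0.5 >/dev/null && python3 -m jog '[[[-1,0,0,0,0,1],[0,0,0,0,0,1],[0,0,0,0,0,1],[0,0,0,0,0,1],[0,0,0,0,0,1],[0,0,0,0,0,1],[0,0,0,0,0,1],[0,0,0,0,0,1],[0,0,0,0,0,1],[0,0,0,0,0,1],[0,0,0,0,0,1],[0,0,0,0,0,1]]]' >/dev/null && python3 -m jog '[[[0,0,0,0,0,1],[0,0,0,0,0,1],[0,0,0,0,0,1],[0,0,0,0,0,1],[0,0,0,0,0,1],[0,0,0,0,0,1],[0,0,0,0,0,1],[0,0,0,0,0,1],[0,0,0,0,0,1],[0,0,0,0,0,1],[0,0,0,0,0,1],[0,0,0,0,0,1]]]' >/dev/null && python3 -m jog '[[[0,0,0,0,0,1],[0,0,0,0,0,1],[0,0,0,0,0,1],[0,0,0,0,0,1],[0,0,0,0,0,1],[0,0,0,0,0,1],[0,0,0,0,0,1],[0,0,0,0,0,1],[0,0,0,0,0,1],[0,0,0,0,0,1],[0,0,0,0,0,1],[0,0,0,0,0,1]]]' >/dev/null && python3 -m jog '[[[0,0,0,0,0,1],[0,0,0,0,0,1],[0,0,0,0,0,1],[0,0,0,0,0,1],[0,0,0,0,0,1],[0,0,0,0,0,1],[0,0,0,0,0,1],[0,0,0,0,0,1],[0,0,0,0,0,1]]]'
python3 - <<'E'
from h import *
from kin import *
r=np.radians
plan(*pose([.53,-.14,.2],r(90),YAW))
q=tool()[2]["joint_positions"]
for g,a in [((.5,-.1,.25),60),((.5,-.1,.25),25),((.54,-.139,.13),25),((.55,-.139,.11),25),((.5985,-.139,.09),25)]:
    q,e=ik(*pose(g,r(a),YAW),q); print(g,a,q.round(2),round(e,4))
E
```

```text
t: 21.12
eef_pos: [0.4591, -0.0031, 0.2075]
tcp_rot: [-0.001, 1.0, -0.022, -0.0]
force: [-0.1, 0.1, 0.0]
gripper_width: 0.0441
finger_force: 0.0
t 21.12 pos [ 0.4591 -0.0031  0.2075] shift [3.07 5.35 1.05] turn [-0.02  0.01 -0.03] q [-0.27 -0.05  1.92  0.    1.28  1.35] F [-0.1  0.1  0. ] w 0.0441
(0.5, -0.1, 0.25) 60 [-0.6  -0.29  2.15  0.36  0.86  0.83] 0.0
(0.5, -0.1, 0.25) 25 [-0.92 -0.51  2.57  1.42  0.78 -0.26] 0.0
(0.54, -0.139, 0.13) 25 [-0.9   0.01  2.55  1.94  0.83 -0.97] 0.0
(0.55, -0.139, 0.11) 25 [-0.87  0.1   2.54  2.03  0.84 -1.07] 0.0
(0.5985, -0.139, 0.09) 25 [-0.76  0.25  2.43  2.19  0.82 -1.16] 0.0
```

```bash
python3 -m jog '[[[1,0.8,0,0,0,0],[1,0.8,0,0,0,0],[1,0.8,0,0,0,0],[0,0.3,0,0,1,0],[0,0.3,0,0,1,0],[0,0.3,0,0,1,0],[0,0.3,0,0,1,0],[0,0.3,0,0,1,0],[0,0.3,0,0,1,0],[0,0.3,0,0,1,0],[0,0.3,0,0,1,0],[0,0.3,0,0,1,0]]]' 0.46 >/dev/null && python3 -m jog '[[[0,0,0,0,1,0],[0,0,0,0,1,0],[0,0,0,0,1,0],[0,0,0,0,1,0],[0,0,0,0,1,0],[0,0,0,0,1,0],[0,0,0,0,1,0],[0,0,0,0,0.25,0]]]' && python3 log.py
python3 - <<'E'
from h import *
from kin import *
g=np.array([.598,-.139,.09]); p,r=pose(g,np.radians(25),YAW)
plan(p-.05*r.as_matrix()[:,2],r); plan(p,r)
from rig import cams
w=cams.capture("wrist"); t=cams.capture("top")["image"][190:270,280:420]
cv2.imwrite("pics/w3.png",np.hstack([cv2.resize(w["image"],(500,375)),cv2.copyMakeBorder(cv2.resize(t,(300,171)),0,204,0,0,0)]))
E
```

```text
t: 23.62
eef_pos: [0.5283, -0.1341, 0.207]
tcp_rot: [0.011, 0.843, -0.018, 0.538]
force: [-0.2, -1.2, 0.2]
gripper_width: 0.0408
finger_force: 0.0
[-0.904 -0.181  2.48   1.683  0.766 -0.611] [ 0.5283 -0.1341  0.207 ] [ 0.011  0.843 -0.018  0.538]
t 23.62 pos [ 0.5283 -0.1341  0.207 ] shift [-3.07  0.08  3.27] turn [ 0.01 -0.02 -0.02] q [-0.9  -0.18  2.48  1.68  0.77 -0.61] F [-0.2 -1.2  0.2] w 0.0408
t 23.62 pos [ 0.5283 -0.1341  0.207 ] shift [-3.07  0.08  5.27] turn [ 0.01 -0.02 -0.02] q [-0.9  -0.18  2.48  1.68  0.77 -0.61] F [-0.2 -1.2  0.2] w 0.0408
```

View pics/w3.png

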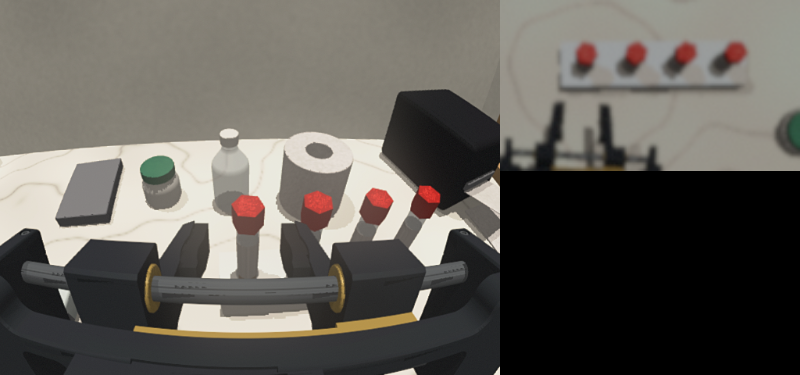

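The wrist view shows all four tubes, and the first (248,240) stands between the fingers. I'll approach it along the tool axis.

```bash
python3 -m jog '[[[-0.77,0.02,0.8,0,0,0],[-0.77,0.02,0.8,0,0,0],[-0.77,0.02,0.8,0,0,0],[-0.76,0.02,0.87,0,0,0],[0,0,0.5,0,0,0],[0,0,0.5,0,0,0],[0,0,0.5,0,0,0],[0,0,0.5,0,0,0],[0,0,0,0,0,0]]]' && python3 -m jog '[[[0,0,0,0,0,0],[0,0,0,0,0,0],[0,0,0,0,0,0]]]' 0.1 5
python3 - <<'E'
from h import *
from kin import *
p,r=pose([.598,-.139,.09],np.radians(25),YAW); plan(p,r)
E
```

```text
t: 24.85
eef_pos: [0.6161, -0.1386, 0.0825]
tcp_rot: [0.011, 0.843, -0.017, 0.538]
force: [-1.1, 0.0, -0.5]
gripper_width: 0.0409
finger_force: 0.0
t: 25.22
eef_pos: [0.615, -0.1388, 0.0823]
tcp_rot: [0.011, 0.843, -0.017, 0.537]
force: [0.3, 0.8, -0.5]
gripper_width: 0.0219
finger_force: 5.0
t 25.23 pos [ 0.615  -0.1388  0.0823] shift [-0.01  0.04  0.01] turn [-0.  0.  0.] q [-0.7   0.43  2.25  2.25  0.8  -1.18] F [ 0.3  0.8 -0.5] w 0.0219
```

```bash
python3 -m jog '[[[0,0,0,0,0,0],[0,0,0,0,0,0],[0.4,0,-0.19,0,0,0],[0.7,0,-0.33,0,0,0],[0.9,0,-0.42,0,0,0],[0.9,0,-0.42,0,0,0],[0,0,0,0,0,0]]]' 0.1 30 && python3 -m jog '[[[0,-0.5,0,0,-1,0],[0,-0.8,0,0,-1,0],[0,-0.8,0,0,-1,0],[0,-0.8,0,0,-1,0],[0,-0.8,0,0,-1,0],[0,-0.8,0,0,-1,0],[0,-0.8,0,0,-1,0],[0,-0.8,0,0,-1,0],[0,-0.8,0,0,-1,0],[0,-0.8,0,0,-1,0],[0,-0.8,0,0,-1,0],[0,-0.8,0,0,-1,0]]]' && python3 -m jog '[[[0,-0.8,0,0,-1,0],[0,-0.8,0,0,-1,0],[0,-0.8,0,0,-1,0],[0,-0.8,0,0,-1,0],[0,-0.8,0,0,-1,0],[0,-0.8,0,0,-1,0],[0,-0.8,0,0,-1,0],[0,-0.8,0,0,-1,0],[0,-0.8,0,0,-1,0],[0,-0.8,0,0,-1,0],[0,0,0,0,-0.5,0]]]' && python3 log.py
python3 - <<'E'
from h import *
from kin import *
a=np.radians(115)
plan(*pose(mix([.005,.078,.12]),a,YAW)); plan(*pose(mix([.005,.078,.071]),a,YAW)); 
from rig import cams
w=cams.capture("wrist"); t=cams.capture("top")["image"][180:300,100:310]
cv2.imwrite("pics/w4.png",np.hstack([cv2.resize(w["image"],(400,300)),cv2.copyMakeBorder(cv2.resize(t,(400,229)),0,71,0,0,0)]))
E
```

```text
t: 26.1
eef_pos: [0.6158, -0.1392, 0.1651]
tcp_rot: [0.012, 0.842, -0.016, 0.539]
force: [-0.2, 0.5, -0.2]
gripper_width: 0.0209
finger_force: 29.9
t: 27.6
eef_pos: [0.6209, 0.0791, 0.1599]
tcp_rot: [-0.004, 0.984, -0.015, 0.176]
force: [-0.6, -0.5, -0.0]
gripper_width: 0.0209
finger_force: 29.9
t: 28.98
eef_pos: [0.6266, 0.2796, 0.1613]
tcp_rot: [-0.009, 0.982, -0.012, -0.188]
force: [0.4, -0.1, 0.0]
gripper_width: 0.0207
finger_force: 29.9
[0.203 0.737 1.036 0.097 1.735 1.795] [0.6266 0.2796 0.1613] [-0.009  0.982 -0.012 -0.188]
t 28.98 pos [0.6266 0.2796 0.1613] shift [-3.87 -0.95  4.08] turn [-0.09 -0.82  0.27] q [0.2  0.74 1.04 0.1  1.74 1.8 ] F [ 0.4 -0.1  0. ] w 0.0207
t 28.98 pos [0.6266 0.2796 0.1613] shift [-3.14 -0.92  5.9 ] turn [-0.09 -0.82  0.27] q [0.2  0.74 1.04 0.1  1.74 1.8 ] F [ 0.4 -0.1  0. ] w 0.0207
```

View pics/w4.png

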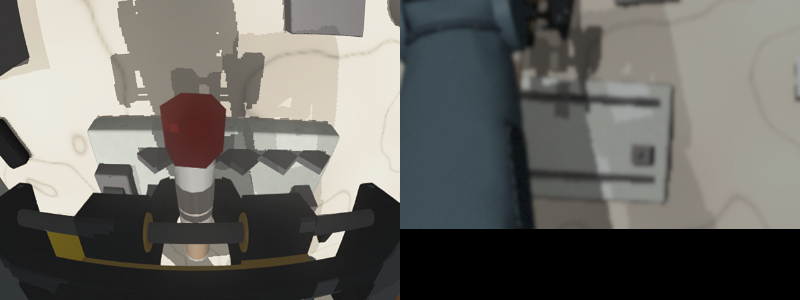

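```bash
cat >> h.py <<'E'
def wproj(w,t):
    "tool-frame point -> wrist pixel"
    m=np.linalg.inv(np.array(w["mount"])); d=m[:3,:3]@np.array(t)+m[:3,3]; f=240/np.tan(np.radians(w["fovy"]/2))
    r=np.hypot(d[0],d[1]); th=np.arctan2(r,d[2]); return np.array([w["cx"],w["cy"]])+d[:2]/r*th*f
def capcheck(w,a=25,g=.07):
    "held tube: red blob in the wrist picture against the expected cap outline"
    b,gg,r=[w["image"][...,i].astype(int) for i in range(3)]; m=((r>70)&(r>2*gg)).astype(np.uint8)
    n,l,st,ce=cv2.connectedComponentsWithStats(m); i=1+np.argmax(st[1:,4])
    d=np.array([np.cos(np.radians(a)),0,-np.sin(np.radians(a))]); e=np.cross(d,[0,1,0])
    H=np.array([wproj(w,np.array([0,0,-.019])+d*s+.0138*(np.cos(t)*e+np.sin(t)*np.array([0,1,0]))) for s in(g,g-.024) for t in np.arange(0,6.3,.2)],np.float32)
    print("cap blob",st[i],ce[i].round(1),"expected",cv2.boundingRect(H),H.min(0).round(),H.max(0).round())
E
python3 -m jog '[[[0,-0.5,0,-0.09,-0.82,0.27],[0,-0.4,0,0,0,0],[-1,0,0.5,0,0,0],[-1,0,0.5,0,0,0],[-1,0,1,0,0,0],[-0.9,0,1,0,0,0],[0,0,0,0,0,0]]]'
python3 - <<'E'
from h import *
from kin import *
from rig import cams
a=np.radians(115)
capcheck(cams.capture("wrist"))
plan(*pose(mix([.005,.078,.09]),a,YAW)); plan(*pose(mix([.005,.078,.071]),a,YAW));
E
```

```text
t: 29.95
eef_pos: [0.5056, 0.306, 0.1355]
tcp_rot: [-0.004, 0.976, -0.021, -0.215]
force: [0.4, 0.0, 0.1]
gripper_width: 0.0207
finger_force: 29.9
cap blob [ 256  150  105  116 8880] [311.8 200.6] expected (260, 148, 105, 126) [260. 148.] [365. 274.]
t 30.00 pos [0.5077 0.306  0.1364] shift [ 0.77 -0.05  2.45] turn [ 0.01 -0.08 -0.03] q [0.27 0.59 1.34 0.13 1.63 1.87] F [ 1.1  0.2 -0.2] w 0.0209
t 30.00 pos [0.5077 0.306  0.1364] shift [ 1.09 -0.05  3.14] turn [ 0.01 -0.08 -0.03] q [0.27 0.59 1.34 0.13 1.63 1.87] F [ 1.1  0.2 -0.2] w 0.0209
```

```bash
python3 -m jog '[[[0.38,-0.05,0.6,0,-0.08,0],[0.39,0,0.6,0,0,0],[0,0,0.6,0,0,0],[0,0,0.65,0,0,0],[0,0,0,0,0,0]]]' && python3 -m jog '[[[0.08,0,0.17,0,0,0],[0.08,0,0.17,0,0,0],[0.08,0,0.17,0,0,0],[0,0,0,0,0,0]]]'
python3 - <<'E'
from h import *
from kin import *
a=np.radians(115)
plan(*pose(mix([.005,.078,.071]),a,YAW));
E
```

```text
t: 30.62
eef_pos: [0.5041, 0.3066, 0.0723]
tcp_rot: [-0.004, 0.977, -0.022, -0.212]
force: [11.4, -1.6, -4.2]
gripper_width: 0.0205
finger_force: 36.2
t: 31.12
eef_pos: [0.5042, 0.3065, 0.0596]
tcp_rot: [-0.004, 0.977, -0.022, -0.212]
force: [10.6, -3.5, 2.8]
gripper_width: 0.0207
finger_force: 36.5
t 31.12 pos [0.5042 0.3065 0.0596] shift [-0.07 -0.03  0.29] turn [-0.01 -0.12 -0.06] q [0.27 0.67 1.37 0.13 1.5  1.86] F [10.6 -3.5  2.8] w 0.0207
```

Run:
```python
from rig import cams
import cv2,numpy as np
s=cams.capture("scene")["image"][150:330,380:560]; w=cams.capture("wrist")["image"]
cv2.imwrite("pics/s5.png",np.hstack([cv2.resize(s,(400,400)),cv2.copyMakeBorder(cv2.resize(w,(400,300)),0,100,0,0,0)]))
```

```text
(no output)
```

View pics/s5.png

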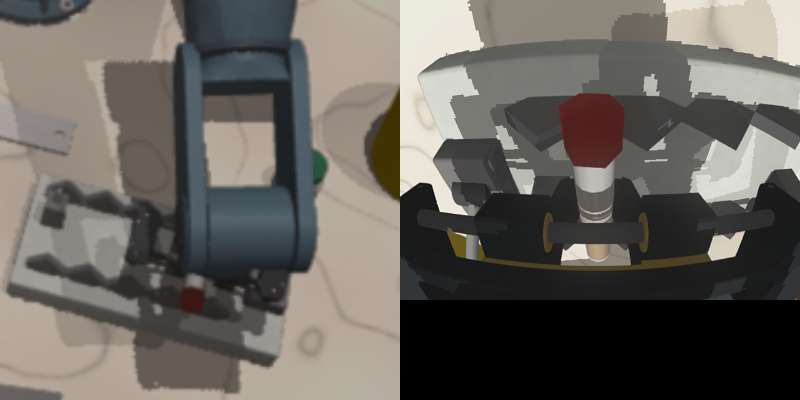

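The gripper body leans lightly on the lever, which is at its off stop. I'll ease +x, then lower.

```bash
python3 -m jog '[[[0.15,0,-0.07,0,0,0],[0,0,0,0,0,0]]]' && python3 -m jog '[[[0.06,0,0.12,0,0,0],[0.03,0,0.07,0,0,0],[0,0,0,0,0,0]]]'
python3 - <<'E'
from h import *
from kin import *
a=np.radians(115)
plan(*pose(mix([.009,.078,.071]),a,YAW));
E
```

```text
t: 31.48
eef_pos: [0.5051, 0.3069, 0.0586]
tcp_rot: [-0.004, 0.976, -0.022, -0.216]
force: [3.5, -1.2, 1.7]
gripper_width: 0.0206
finger_force: 32.4
t: 31.85
eef_pos: [0.5052, 0.3072, 0.0549]
tcp_rot: [-0.004, 0.976, -0.022, -0.216]
force: [2.5, -2.4, 10.1]
gripper_width: 0.0207
finger_force: 32.8
t 31.85 pos [0.5052 0.3072 0.0549] shift [-0.04  0.    0.07] turn [-0.01 -0.02 -0.05] q [0.27 0.69 1.37 0.13 1.5  1.85] F [ 2.5 -2.4 10.1] w 0.0207
```

```bash
python3 -m jog '[[[0,0,0,0,0,0],[0,0,0,0,0,0],[0,0,0,0,0,0]]]' 0.38 && python3 -m jog '[[[0,0,-0.5,0,0,0],[0,0,-0.8,0,0,0],[0,0,-1,0,0,0],[0,0,-1,0,0,0]]]'
python3 - <<'E'
from h import *
from kin import *
from rig import cams
pz=tool()[:2]; w=cams.capture("wrist"); cv2.imwrite("w6.png",w["image"])
cv2.imwrite("pics/w6.png",cv2.resize(w["image"],(480,360)))
p,r=pose([.5998,-.2011,.09],np.radians(25),YAW)
plan(p-.05*r.as_matrix()[:,2],r); print(p-.05*r.as_matrix()[:,2])
E
```

```text
t: 32.22
eef_pos: [0.5056, 0.3064, 0.0534]
tcp_rot: [-0.004, 0.976, -0.022, -0.215]
force: [5.8, -3.6, 0.2]
gripper_width: 0.0337
finger_force: 2.8
t: 32.72
eef_pos: [0.5398, 0.306, 0.13]
tcp_rot: [-0.004, 0.976, -0.021, -0.216]
force: [-0.2, -0.5, -0.4]
gripper_width: 0.0335
finger_force: 0.0
t 32.77 pos [0.5426 0.3062 0.1335] shift [ 2.36 20.18  0.23] turn [ 0.   22.42 -0.05] q [0.26 0.65 1.24 0.13 1.66 1.86] F [ 1.4 -0.4  1.9] w 0.0334
[ 0.57172807 -0.19994841  0.10310117]
```

View pics/w6.png

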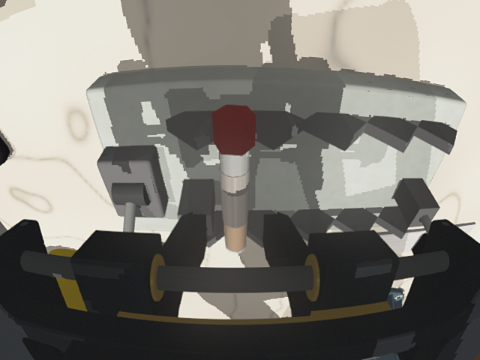

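Tube 1 lies in the first groove from the lever side, with its cap on the far rib (234,130). Back to the rack for the second.

```bash
python3 -m jog '[[[-0.42,0,-0.9,0,0,0],[-0.42,0.5,-0.9,0,0,0],[0,0.85,0,0,1,0],[0,0.85,0,0,1,0],[0,0.85,0,0,1,0],[0,0.85,0,0,1,0],[0,0.85,0,0,1,0],[0,0.85,0,0,1,0],[0,0.85,0,0,1,0],[0,0.85,0,0,1,0],[0,0.85,0,0,1,0],[0,0.85,0,0,1,0]]]' 0.46 && python3 -m jog '[[[0,0.85,0,0,1,0],[0,0.85,0,0,1,0],[0,0.85,0,0,1,0],[0,0.85,0,0,1,0],[0,0.85,0,0,1,0],[0,0.85,0,0,1,0],[0,0.85,0,0,1,0],[0,0.85,0,0,1,0],[0,0.85,0,0,1,0],[0,0.85,0,0,1,0],[0,0.85,0,0,1,0],[0,0.85,0,0,1,0]]]'
python3 - <<'E'
from h import *
from kin import *
p,r=pose([.5998,-.2011,.09],np.radians(25),YAW)
plan(p-.06*r.as_matrix()[:,2],r);
E
```

```text
t: 34.28
eef_pos: [0.5294, 0.0797, 0.1793]
tcp_rot: [0.004, 0.991, -0.022, 0.132]
force: [-0.6, -0.0, 0.3]
gripper_width: 0.0405
finger_force: 0.0
t: 35.78
eef_pos: [0.5183, -0.1744, 0.1799]
tcp_rot: [0.013, 0.852, -0.018, 0.523]
force: [0.6, 0.7, -0.1]
gripper_width: 0.0409
finger_force: 0.0
t 35.77 pos [ 0.5183 -0.1744  0.1799] shift [-1.77  0.92  2.93] turn [0.07 0.47 0.03] q [-1.01 -0.07  2.44  1.64  0.82 -0.69] F [ 0.6  0.7 -0.1] w 0.0409
```

```bash
python3 -m jog '[[[0,0.46,0,0.07,0.47,0.03],[-0.45,0.46,0.73,0,0,0],[-0.45,0,0.73,0,0,0],[-0.45,0,0.73,0,0,0],[-0.45,0,0.73,0,0,0],[0,0,0,0,0,0]]]'
python3 - <<'E'
from h import *
from kin import *
p,r=pose([.5998,-.2011,.09],np.radians(25),YAW)
plan(p,r);
E
```

```text
t: 36.52
eef_pos: [0.5644, -0.1975, 0.1063]
tcp_rot: [0.009, 0.844, -0.018, 0.535]
force: [0.2, -0.2, -0.6]
gripper_width: 0.0406
finger_force: 0.0
t 36.52 pos [ 0.5644 -0.1975  0.1063] shift [0.02 0.09 2.32] turn [-0.04  0.07 -0.04] q [-0.94  0.32  2.3   1.94  0.87 -1.03] F [ 0.2 -0.2 -0.6] w 0.0406
```

```bash
python3 -m jog '[[[0.02,0.09,0.5,-0.04,0.07,-0.04],[0,0,0.6,0,0,0],[0,0,0.6,0,0,0],[0,0,0.6,0,0,0],[0,0,0,0,0,0]]]' && python3 -m jog '[[[0,0,0,0,0,0],[0,0,0,0,0,0],[0,0,0,0,0,0]]]' 0.1 5
python3 - <<'E'
from h import *
from kin import *
p,r=pose([.5998,-.2011,.09],np.radians(25),YAW)
plan(p,r);
E
python3 -m jog '[[[0,0,0,0,0,0],[0,0,0,0,0,0],[0.4,0,-0.19,0,0,0],[0.7,0,-0.33,0,0,0],[0.9,0,-0.42,0,0,0],[0.9,0,-0.42,0,0,0],[0,0,0,0,0,0]]]' 0.1 30 && python3 -m jog '[[[0,-0.5,0,0,-1,0],[0,-0.85,0,0,-1,0],[0,-0.85,0,0,-1,0],[0,-0.85,0,0,-1,0],[0,-0.85,0,0,-1,0],[0,-0.85,0,0,-1,0],[0,-0.85,0,0,-1,0],[0,-0.85,0,0,-1,0],[0,-0.85,0,0,-1,0],[0,-0.85,0,0,-1,0],[0,-0.85,0,0,-1,0],[0,-0.85,0,0,-1,0]]]' && python3 -m jog '[[[0,-0.85,0,0,-1,0],[0,-0.85,0,0,-1,0],[0,-0.85,0,0,-1,0],[0,-0.85,0,0,-1,0],[0,-0.85,0,0,-1,0],[0,-0.85,0,0,-1,0],[0,-0.85,0,0,-1,0],[0,-0.85,0,0,-1,0],[0,-0.85,0,0,-1,0],[0,-0.85,0,0,-1,0],[0,0,0,0,-0.5,0]]]'
python3 - <<'E'
from h import *
from kin import *
a=np.radians(115)
plan(*pose(mix([.005,.026,.12]),a,YAW))
from rig import cams
capcheck(cams.capture("wrist"))
E
```

```text
t: 37.15
eef_pos: [0.6174, -0.2016, 0.0824]
tcp_rot: [0.011, 0.843, -0.017, 0.537]
force: [-0.5, -0.5, 0.7]
gripper_width: 0.0403
finger_force: 0.0
t: 37.52
eef_pos: [0.6162, -0.2022, 0.0829]
tcp_rot: [0.012, 0.843, -0.017, 0.537]
force: [0.6, -0.8, -1.2]
gripper_width: 0.0217
finger_force: 5.0
t 37.52 pos [ 0.6162 -0.2022  0.0829] shift [-0.02 -0.02  0.04] turn [ 0.02 -0.01  0.  ] q [-0.83  0.46  2.18  2.08  0.83 -1.09] F [ 0.6 -0.8 -1.2] w 0.0217
t: 38.4
eef_pos: [0.6171, -0.2027, 0.1658]
tcp_rot: [0.013, 0.842, -0.016, 0.539]
force: [0.3, -0.3, -1.0]
gripper_width: 0.0209
finger_force: 30.0
t: 39.9
eef_pos: [0.6249, 0.0407, 0.1611]
tcp_rot: [0.001, 0.988, -0.019, 0.153]
force: [-0.5, -0.6, -0.2]
gripper_width: 0.0207
finger_force: 30.0
t: 41.28
eef_pos: [0.633, 0.2537, 0.1605]
tcp_rot: [-0.006, 0.977, -0.017, -0.211]
force: [0.3, -0.4, -0.7]
gripper_width: 0.0209
finger_force: 30.0
t 41.27 pos [0.633  0.2537 0.1605] shift [-3.98  0.14  4.34] turn [-0.02 -0.16  0.09] q [0.17 0.77 1.   0.09 1.79 1.77] F [ 0.3 -0.4 -0.7] w 0.0209
cap blob [ 274  149   83  120 6333] [318.6 209.9] expected (260, 148, 105, 126) [260. 148.] [365. 274.]
```

```bash
python3 -m jog '[[[-1,0.14,1,-0.02,-0.16,0.09],[-1,0,1,0,0,0],[-1,0,1,0,0,0],[-0.98,0,1,0,0,0],[0,0,0.34,0,0,0],[0,0,0,0,0,0]]]'
python3 - <<'E'
from h import *
from kin import *
a=np.radians(115)
plan(*pose(mix([.005,.026,.08]),a,YAW))
plan(*pose(mix([.005,.026,.071]),a,YAW))
E
```

```text
t: 42.08
eef_pos: [0.4984, 0.2541, 0.105]
tcp_rot: [-0.004, 0.977, -0.022, -0.214]
force: [0.5, -0.5, -1.4]
gripper_width: 0.0208
finger_force: 30.0
t 42.08 pos [0.4984 0.2541 0.105 ] shift [ 0.67 -0.05  1.55] turn [ 0.   -0.06 -0.04] q [0.2  0.57 1.44 0.1  1.56 1.79] F [ 0.5 -0.5 -1.4] w 0.0208
t 42.08 pos [0.4984 0.2541 0.105 ] shift [ 0.82 -0.06  1.87] turn [ 0.   -0.06 -0.04] q [0.2  0.57 1.44 0.1  1.56 1.79] F [ 0.5 -0.5 -1.4] w 0.0208
```

```bash
python3 -m jog '[[[0.22,-0.05,0.5,0,-0.06,-0.04],[0.22,0,0.5,0,0,0],[0.22,0,0.5,0,0,0],[0,0,0.05,0,0,0],[0,0,0,0,0,0]]]' && python3 -m jog '[[[0.07,0,0.14,0,0,0],[0.05,0,0.1,0,0,0],[0.02,0,0.05,0,0,0],[0,0,0,0,0,0]]]'
python3 - <<'E'
from h import *
from kin import *
a=np.radians(115)
plan(*pose(mix([.005,.026,.071]),a,YAW))
E
```

```text
t: 42.7
eef_pos: [0.4972, 0.2555, 0.0634]
tcp_rot: [-0.004, 0.976, -0.02, -0.216]
force: [-0.1, 0.3, -0.1]
gripper_width: 0.0206
finger_force: 30.0
t: 43.2
eef_pos: [0.4974, 0.2554, 0.0556]
tcp_rot: [-0.004, 0.976, -0.02, -0.216]
force: [0.1, -0.6, 0.6]
gripper_width: 0.0209
finger_force: 30.0
t 43.20 pos [0.4974 0.2554 0.0556] shift [0.03 0.   0.07] turn [ 0.   -0.02 -0.01] q [0.2  0.64 1.45 0.1  1.48 1.78] F [ 0.1 -0.6  0.6] w 0.0209
```

```bash
python3 -m jog '[[[0.03,0,0.07,0,0,0],[0.02,0,0.04,0,0,0],[0,0,0,0,0,0]]]' && python3 -m jog '[[[0,0,0,0,0,0],[0,0,0,0,0,0],[0,0,0,0,0,0]]]' 0.38 && python3 -m jog '[[[0,0,-0.5,0,0,0],[0,0,-0.8,0,0,0],[0,0,-1,0,0,0],[0,0,-1,0,0,0],[-0.42,0,-0.9,0,0,0],[-0.42,0.5,-0.9,0,0,0],[0,0.85,0,0,1,0],[0,0.85,0,0,1,0],[0,0.85,0,0,1,0],[0,0.85,0,0,1,0],[0,0.85,0,0,1,0],[0,0.85,0,0,1,0]]]' && python3 -m jog '[[[0,0.85,0,0,1,0],[0,0.85,0,0,1,0],[0,0.85,0,0,1,0],[0,0.85,0,0,1,0],[0,0.85,0,0,1,0],[0,0.85,0,0,1,0],[0,0.85,0,0,1,0],[0,0.85,0,0,1,0],[0,0.85,0,0,1,0],[0,0.85,0,0,1,0],[0,0.85,0,0,1,0],[0,0.85,0,0,1,0]]]' 0.46 && python3 -m jog '[[[0,0.85,0,0,1,0],[0,0.85,0,0,1,0],[0,0.85,0,0,1,0],[0,0.85,0,0,1,0],[0,0,0,0,0.5,0]]]'
python3 - <<'E'
from h import *
from kin import *
p,r=pose([.6016,-.2625,.09],np.radians(25),YAW)
plan(p-.06*r.as_matrix()[:,2],r)
from rig import cams
t=cams.capture("top"); 
cv2.imwrite("pics/t7.png",cv2.resize(t["image"][190:300,100:410],None,fx=2.5,fy=2.5,interpolation=cv2.INTER_CUBIC))
E
```

```text
t: 43.58
eef_pos: [0.4977, 0.2552, 0.0548]
tcp_rot: [-0.004, 0.976, -0.02, -0.216]
force: [-3.2, -3.8, 13.1]
gripper_width: 0.0206
finger_force: 30.0
t: 43.95
eef_pos: [0.4972, 0.2555, 0.0522]
tcp_rot: [-0.004, 0.976, -0.02, -0.216]
force: [-0.9, 0.3, -0.5]
gripper_width: 0.0335
finger_force: 0.0
t: 45.45
eef_pos: [0.5265, 0.1127, 0.1785]
tcp_rot: [0.0, 1.0, -0.021, -0.006]
force: [-0.3, -0.4, -0.2]
gripper_width: 0.0336
finger_force: 0.0
t: 46.95
eef_pos: [0.5158, -0.142, 0.1788]
tcp_rot: [0.01, 0.916, -0.018, 0.401]
force: [0.7, -0.6, 0.5]
gripper_width: 0.0408
finger_force: 0.0
t: 47.58
eef_pos: [0.5119, -0.2284, 0.1784]
tcp_rot: [0.013, 0.842, -0.018, 0.539]
force: [0.3, 0.4, -0.9]
gripper_width: 0.0406
finger_force: 0.0
t 47.58 pos [ 0.5119 -0.2284  0.1784] shift [-1.68  1.2   3.15] turn [ 0.06 -0.07  0.03] q [-1.14  0.04  2.38  1.62  0.94 -0.76] F [ 0.3  0.4 -0.9] w 0.0406
```

View pics/t7.png

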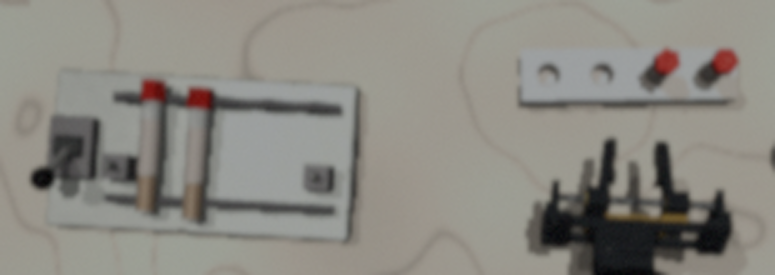

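Two tubes lie in grooves, caps far ((152,90) and (200,97)), across both ribs; the lever stays off at (42,178). Next is the third, at (667,62).

```bash
python3 -m jog '[[[0,0.6,0,0.06,-0.07,0.03],[-0.42,0.6,0.78,0,0,0],[-0.42,0,0.79,0,0,0],[-0.42,0,0.79,0,0,0],[-0.42,0,0.79,0,0,0],[0,0,0,0,0,0]]]'
python3 - <<'E'
from h import *
from kin import *
p,r=pose([.6016,-.2625,.09],np.radians(25),YAW)
plan(p,r);
E
```

```text
t: 48.38
eef_pos: [0.565, -0.2575, 0.1055]
tcp_rot: [0.008, 0.844, -0.016, 0.536]
force: [-0.1, 0.3, -0.7]
gripper_width: 0.0406
finger_force: 0.0
t 48.38 pos [ 0.565  -0.2575  0.1055] shift [0.07 0.15 2.35] turn [-0.08  0.05 -0.02] q [-1.04  0.38  2.21  1.82  0.9  -0.97] F [-0.1  0.3 -0.7] w 0.0406
```

```bash
python3 -m jog '[[[0.07,0.15,0.5,-0.08,0.05,-0.02],[0,0,0.6,0,0,0],[0,0,0.6,0,0,0],[0,0,0.6,0,0,0],[0,0,0,0,0,0]]]' && python3 -m jog '[[[0,0,0,0,0,0],[0,0,0,0,0,0],[0,0,0,0,0,0]]]' 0.1 5
python3 - <<'E'
from h import *
from kin import *
p,r=pose([.6016,-.2625,.09],np.radians(25),YAW)
plan(p,r);
E
python3 -m jog '[[[0,0,0,0,0,0],[0,0,0,0,0,0],[0.4,0,-0.19,0,0,0],[0.7,0,-0.33,0,0,0],[0.9,0,-0.42,0,0,0],[0.9,0,-0.42,0,0,0],[0,0,0,0,0,0]]]' 0.1 30 && python3 -m jog '[[[0,-0.5,0,0,-1,0],[0,-0.85,0,0,-1,0],[0,-0.85,0,0,-1,0],[0,-0.85,0,0,-1,0],[0,-0.85,0,0,-1,0],[0,-0.85,0,0,-1,0],[0,-0.85,0,0,-1,0],[0,-0.85,0,0,-1,0],[0,-0.85,0,0,-1,0],[0,-0.85,0,0,-1,0],[0,-0.85,0,0,-1,0],[0,-0.85,0,0,-1,0]]]' && python3 -m jog '[[[0,-0.85,0,0,-1,0],[0,-0.85,0,0,-1,0],[0,-0.85,0,0,-1,0],[0,-0.85,0,0,-1,0],[0,-0.85,0,0,-1,0],[0,-0.85,0,0,-1,0],[0,-0.85,0,0,-1,0],[0,-0.85,0,0,-1,0],[0,-0.85,0,0,-1,0],[0,-0.85,0,0,-1,0],[0,0,0,0,-0.5,0]]]'
python3 - <<'E'
from h import *
from kin import *
a=np.radians(115)
plan(*pose(mix([.005,-.026,.12]),a,YAW))
from rig import cams
capcheck(cams.capture("wrist"))
E
```

```text
t: 49.0
eef_pos: [0.6178, -0.2626, 0.0823]
tcp_rot: [0.011, 0.843, -0.017, 0.537]
force: [-0.3, -0.0, 0.7]
gripper_width: 0.0407
finger_force: 0.0
t: 49.38
eef_pos: [0.6167, -0.2634, 0.0829]
tcp_rot: [0.012, 0.843, -0.018, 0.537]
force: [0.3, -0.2, -0.6]
gripper_width: 0.0215
finger_force: 5.0
t 49.38 pos [ 0.6167 -0.2634  0.0829] shift [ 0.   -0.01  0.09] turn [ 0.03  0.   -0.01] q [-0.93  0.5   2.1   1.94  0.85 -1.01] F [ 0.3 -0.2 -0.6] w 0.0215
t: 50.25
eef_pos: [0.6175, -0.264, 0.1658]
tcp_rot: [0.013, 0.842, -0.017, 0.539]
force: [0.1, -0.9, -1.1]
gripper_width: 0.0207
finger_force: 30.0
t: 51.75
eef_pos: [0.6265, -0.0161, 0.1614]
tcp_rot: [0.003, 0.989, -0.021, 0.145]
force: [-0.2, 0.1, -0.7]
gripper_width: 0.021
finger_force: 30.0
t: 53.12
eef_pos: [0.6355, 0.1969, 0.1604]
tcp_rot: [-0.005, 0.976, -0.019, -0.219]
force: [0.6, 0.2, -0.5]
gripper_width: 0.021
finger_force: 30.0
t 53.12 pos [0.6355 0.1969 0.1604] shift [-4.08 -0.03  4.48] turn [-0.01  0.08  0.02] q [0.09 0.75 1.03 0.06 1.8  1.71] F [ 0.6  0.2 -0.5] w 0.0210
cap blob [ 272  148   84  119 5941] [312.7 209. ] expected (260, 148, 105, 126) [260. 148.] [365. 274.]
```

```bash
python3 -m jog '[[[-1,-0.03,1,-0.01,0.08,0.02],[-1,0,1,0,0,0],[-1,0,1,0,0,0],[-1,0,1,0,0,0],[-0.08,0,0.48,0,0,0],[0,0,0,0,0,0],[0,0,0,0,0,0]]]'
python3 - <<'E'
from h import *
from kin import *
a=np.radians(115)
plan(*pose(mix([.005,-.026,.08]),a,YAW))
E
```

```text
t: 54.05
eef_pos: [0.4986, 0.2018, 0.104]
tcp_rot: [-0.004, 0.977, -0.022, -0.213]
force: [0.7, 0.7, -0.4]
gripper_width: 0.0211
finger_force: 30.0
t 54.05 pos [0.4986 0.2018 0.104 ] shift [ 0.57 -0.06  1.55] turn [-0.   -0.1  -0.05] q [0.12 0.53 1.49 0.07 1.54 1.72] F [ 0.7  0.7 -0.4] w 0.0211
```

```bash
python3 -m jog '[[[0.19,-0.06,0.5,0,-0.1,-0.05],[0.19,0,0.5,0,0,0],[0.19,0,0.5,0,0,0],[0,0,0.05,0,0,0],[0,0,0,0,0,0]]]' && python3 -m jog '[[[0.08,0,0.17,0,0,0],[0.06,0,0.12,0,0,0],[0.03,0,0.07,0,0,0],[0,0,0,0,0,0]]]' && python3 -m jog '[[[0.02,0,0.04,0,0,0],[0,0,0,0,0,0]]]'
```

```text
t: 54.68
eef_pos: [0.4937, 0.2035, 0.0625]
tcp_rot: [-0.004, 0.976, -0.02, -0.217]
force: [0.2, 0.3, -0.4]
gripper_width: 0.0212
finger_force: 30.0
t: 55.18
eef_pos: [0.4942, 0.2039, 0.0556]
tcp_rot: [-0.005, 0.976, -0.02, -0.217]
force: [-5.0, -0.6, 18.0]
gripper_width: 0.0208
finger_force: 29.9
t: 55.42
eef_pos: [0.4942, 0.2039, 0.0555]
tcp_rot: [-0.005, 0.976, -0.02, -0.217]
force: [-4.8, 0.1, 24.1]
gripper_width: 0.0209
finger_force: 29.8
```

```bash
python3 -m jog '[[[0,0,0,0,0,0],[0,0,0,0,0,0],[0,0,0,0,0,0]]]' 0.38 && python3 -m jog '[[[0,0,-0.5,0,0,0],[0,0,-0.8,0,0,0],[0,0,-1,0,0,0],[0,0,-1,0,0,0],[-0.42,0,-0.9,0,0,0],[-0.42,0.5,-0.9,0,0,0],[0,0.9,0,0,1,0],[0,0.9,0,0,1,0],[0,0.9,0,0,1,0],[0,0.9,0,0,1,0],[0,0.9,0,0,1,0],[0,0.9,0,0,1,0]]]' && python3 -m jog '[[[0,0.9,0,0,1,0],[0,0.9,0,0,1,0],[0,0.9,0,0,1,0],[0,0.9,0,0,1,0],[0,0.9,0,0,1,0],[0,0.9,0,0,1,0],[0,0.9,0,0,1,0],[0,0.9,0,0,1,0],[0,0.9,0,0,1,0],[0,0.9,0,0,1,0],[0,0.9,0,0,1,0],[0,0.9,0,0,1,0]]]' 0.46 && python3 -m jog '[[[0,0.9,0,0,1,0],[0,0.9,0,0,1,0],[0,0.9,0,0,1,0],[0,0.9,0,0,1,0],[0,0,0,0,0.5,0]]]'
python3 - <<'E'
from h import *
from kin import *
p,r=pose([.6034,-.3243,.09],np.radians(25),YAW)
plan(p-.06*r.as_matrix()[:,2],r)
from rig import cams
t=cams.capture("top"); print(ray(t,527*.8,314*.8,.065))
cv2.imwrite("t8.png",t["image"])
b,g,rr=[t["image"][...,i].astype(int) for i in range(3)]
n,l,st,ce=cv2.connectedComponentsWithStats(((rr>100)&(rr>1.8*g)).astype(np.uint8))
for i in range(1,n):
    if st[i,4]>15: print(ce[i].round(1),st[i],ray(t,*ce[i],.08),ray(t,*ce[i],.16))
E
```

```text
t: 55.8
eef_pos: [0.4936, 0.2034, 0.0511]
tcp_rot: [-0.004, 0.976, -0.02, -0.217]
force: [0.3, 0.0, 0.3]
gripper_width: 0.0335
finger_force: 0.0
t: 57.3
eef_pos: [0.5233, 0.0538, 0.1769]
tcp_rot: [0.0, 1.0, -0.02, -0.008]
force: [0.3, 0.6, -0.4]
gripper_width: 0.0335
finger_force: 0.0
t: 58.8
eef_pos: [0.5122, -0.2164, 0.1773]
tcp_rot: [0.009, 0.916, -0.018, 0.4]
force: [0.4, 0.1, -0.5]
gripper_width: 0.0403
finger_force: 0.0
t: 59.42
eef_pos: [0.508, -0.3078, 0.1767]
tcp_rot: [0.012, 0.843, -0.018, 0.538]
force: [0.1, -0.7, -0.5]
gripper_width: 0.0407
finger_force: 0.0
t 59.42 pos [ 0.508  -0.3078  0.1767] shift [-1.53  0.5   3.31] turn [ 0.03 -0.02  0.01] q [-1.24  0.16  2.24  1.52  1.01 -0.74] F [ 0.1 -0.7 -0.5] w 0.0407
[ 0.51126519 -0.43185853  0.065     ]
[389.4 214.3] [385 210  10   9  58] [ 0.6133717  -0.33743756  0.08      ] [ 0.60236248 -0.32383402  0.16      ]
[159.6 225.9] [157 222   6   8  43] [0.56992249 0.30681912 0.08      ] [0.56149416 0.28215379 0.16      ]
[178.9 228.9] [175 226   8   7  50] [0.56220814 0.25281093 0.08      ] [0.55423804 0.23135368 0.16      ]
[197
[... 632 characters left out ...]
512 -0.59938843  0.16      ]
[507.9 400.4] [506 398   5   5  17] [ 0.10277193 -0.66582272  0.08      ] [ 0.12209235 -0.63271309  0.16      ]
[520.9 411.4] [519 409   5   5  17] [ 0.07355156 -0.70131878  0.08      ] [ 0.09460767 -0.66610069  0.16      ]
[509.3 412.2] [507 410   5   5  16] [ 0.07099411 -0.66909342  0.08      ] [ 0.09220214 -0.63578951  0.16      ]
[522.6 423.4] [520 421   6   5  20] [ 0.04130575 -0.70530539  0.08      ] [ 0.06427727 -0.66985049  0.16      ]
[510.6 424.2] [509 422   4   5  16] [ 0.03871819 -0.67200701  0.08      ] [ 0.06184341 -0.63853004  0.16      ]
[499.  425.5] [497 424   5   4  16] [ 0.03507719 -0.64003961  0.08      ] [ 0.05841869 -0.6084615   0.16      ]
```

```bash
python3 -m jog '[[[0,0.25,0,0.03,-0.02,0.01],[-0.38,0.25,0.82,0,0,0],[-0.38,0,0.83,0,0,0],[-0.38,0,0.83,0,0,0],[-0.38,0,0.83,0,0,0],[0,0,0,0,0,0]]]'
python3 - <<'E'
from h import *
from kin import *
p,r=pose([.6030,-.3243,.09],np.radians(25),YAW)
plan(p,r);
E
```

```text
t: 60.22
eef_pos: [0.5671, -0.3191, 0.1061]
tcp_rot: [0.009, 0.844, -0.016, 0.536]
force: [-0.1, -0.3, 1.5]
gripper_width: 0.0402
finger_force: 0.0
t 60.23 pos [ 0.5671 -0.3191  0.1061] shift [0.03 0.16 2.34] turn [-0.06  0.05 -0.  ] q [-1.11  0.43  2.11  1.72  0.93 -0.9 ] F [-0.1 -0.3  1.5] w 0.0402
```

```bash
python3 -m jog '[[[0.03,0.16,0.5,-0.06,0.05,0],[0,0,0.6,0,0,0],[0,0,0.6,0,0,0],[0,0,0.6,0,0,0],[0,0,0,0,0,0]]]' && python3 -m jog '[[[0,0,0,0,0,0],[0,0,0,0,0,0],[0,0,0,0,0,0]]]' 0.1 5 && python3 -m jog '[[[0,0,0,0,0,0],[0,0,0,0,0,0],[0.4,0,-0.19,0,0,0],[0.7,0,-0.33,0,0,0],[0.9,0,-0.42,0,0,0],[0.9,0,-0.42,0,0,0],[0,0,0,0,0,0]]]' 0.1 30 && python3 -m jog '[[[0,-0.5,0,0,-1,0],[0,-0.87,0,0,-1,0],[0,-0.87,0,0,-1,0],[0,-0.87,0,0,-1,0],[0,-0.87,0,0,-1,0],[0,-0.87,0,0,-1,0],[0,-0.87,0,0,-1,0],[0,-0.87,0,0,-1,0],[0,-0.87,0,0,-1,0],[0,-0.87,0,0,-1,0],[0,-0.87,0,0,-1,0],[0,-0.87,0,0,-1,0]]]' && python3 -m jog '[[[0,-0.87,0,0,-1,0],[0,-0.87,0,0,-1,0],[0,-0.87,0,0,-1,0],[0,-0.87,0,0,-1,0],[0,-0.87,0,0,-1,0],[0,-0.87,0,0,-1,0],[0,-0.87,0,0,-1,0],[0,-0.87,0,0,-1,0],[0,-0.87,0,0,-1,0],[0,-0.87,0,0,-1,0],[0,0,0,0,-0.5,0]]]'
python3 - <<'E'
from h import *
from kin import *
a=np.radians(115)
plan(*pose(mix([.005,-.078,.12]),a,YAW))
from rig import cams
capcheck(cams.capture("wrist"))
E
```

```text
t: 60.85
eef_pos: [0.6194, -0.3252, 0.0822]
tcp_rot: [0.011, 0.843, -0.018, 0.537]
force: [-0.2, 0.4, -0.0]
gripper_width: 0.0407
finger_force: 0.0
t: 61.22
eef_pos: [0.6183, -0.3261, 0.0828]
tcp_rot: [0.012, 0.843, -0.018, 0.537]
force: [-0.1, 0.2, -1.1]
gripper_width: 0.0218
finger_force: 5.0
t: 62.1
eef_pos: [0.619, -0.3268, 0.1658]
tcp_rot: [0.013, 0.842, -0.017, 0.539]
force: [-0.2, 0.2, -0.9]
gripper_width: 0.0203
finger_force: 30.0
t: 63.6
eef_pos: [0.6283, -0.0732, 0.1614]
tcp_rot: [0.003, 0.989, -0.021, 0.146]
force: [-0.4, -0.5, -0.5]
gripper_width: 0.0211
finger_force: 30.0
t: 64.97
eef_pos: [0.6376, 0.1449, 0.1604]
tcp_rot: [-0.005, 0.976, -0.019, -0.219]
force: [-1.9, 0.1, -0.3]
gripper_width: 0.0213
finger_force: 30.0
t 64.97 pos [0.6376 0.1449 0.1604] shift [-4.24 -0.03  4.55] turn [-0.01  0.06  0.02] q [0.03 0.73 1.07 0.03 1.79 1.64] F [-1.9  0.1 -0.3] w 0.0213
cap blob [ 267  158   73  107 4554] [306.4 213.5] expected (260, 148, 105, 126) [260. 148.] [365. 274.]
```

The cap blob is a little smaller and lower than for the other tubes, so I'll look for a slip.

Run:
```python
from rig import cams
import cv2,numpy as np
w=cams.capture("wrist")["image"]; s=cams.capture("scene")["image"][150:330,330:560]
cv2.imwrite("pics/w9.png",np.hstack([cv2.resize(np.clip(w.astype(float)*1.3,0,255).astype(np.uint8)[100:440,150:480],(420,433)),cv2.resize(s,None,fx=1.65,fy=433/180)]))
```

```text
(no output)
```

View pics/w9.png

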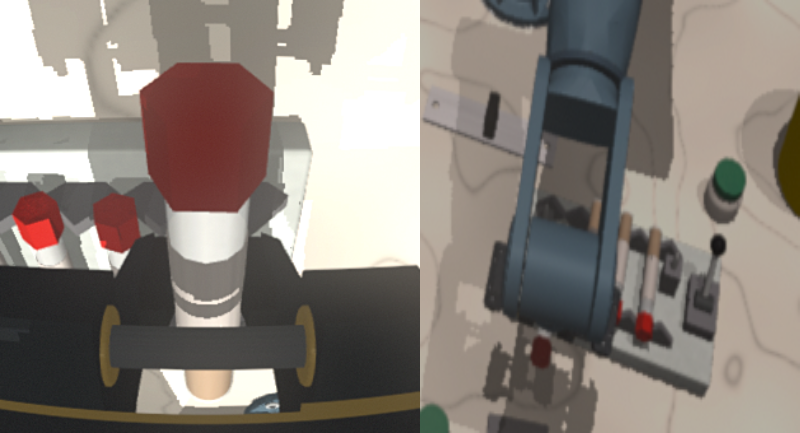

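The cap spans raw (260–364, 149–265), as expected: no slip, only shading. Lowering the fourth.

```bash
python3 -m jog '[[[-1,-0.03,1,-0.01,0.06,0.02],[-1,0,1,0,0,0],[-1,0,1,0,0,0],[-1,0,1,0,0,0],[-0.22,0,0.5,0,0,0],[0,0,0,0,0,0],[0,0,0,0,0,0]]]'
python3 - <<'E'
from h import *
from kin import *
a=np.radians(115)
plan(*pose(mix([.005,-.078,.08]),a,YAW))
E
```

```text
t: 66.0
eef_pos: [0.4972, 0.1497, 0.1052]
tcp_rot: [-0.004, 0.977, -0.022, -0.213]
force: [0.3, -0.6, 0.2]
gripper_width: 0.021
finger_force: 30.0
t 66.00 pos [0.4972 0.1497 0.1052] shift [ 0.56 -0.07  1.61] turn [-0.   -0.1  -0.05] q [0.04 0.5  1.53 0.03 1.53 1.65] F [ 0.3 -0.6  0.2] w 0.0210
```

```bash
python3 -m jog '[[[0.19,-0.07,0.5,0,-0.1,-0.05],[0.19,0,0.5,0,0,0],[0.19,0,0.5,0,0,0],[0,0,0.1,0,0,0],[0,0,0,0,0,0]]]' && python3 -m jog '[[[0.08,0,0.17,0,0,0],[0.05,0,0.1,0,0,0],[0.02,0,0.05,0,0,0],[0,0,0,0,0,0]]]'
```

```text
t: 66.62
eef_pos: [0.4953, 0.1549, 0.063]
tcp_rot: [-0.007, 0.977, -0.02, -0.214]
force: [8.6, 12.9, 4.7]
gripper_width: 0.0208
finger_force: 44.4
t: 67.12
eef_pos: [0.4953, 0.1547, 0.0586]
tcp_rot: [-0.007, 0.976, -0.02, -0.215]
force: [1.2, 10.9, 33.5]
gripper_width: 0.0208
finger_force: 50.2
```

The finger is touching the pin post beside this groove. Back up and shift +x.

```bash
python3 -m jog '[[[-0.25,0,-0.54,0,0,0],[-0.2,0,-0.45,0,0,0],[0.29,0,-0.13,0,0,0],[0,0,0,0,0,0]]]'
python3 - <<'E'
from h import *
from kin import *
from rig import cams
a=np.radians(115)
plan(*pose(mix([.013,-.078,.08]),a,YAW))
w=cams.capture("wrist"); w["image"]=np.clip(w["image"].astype(float)*1.4,0,255).astype(np.uint8); capcheck(w)
cv2.imwrite("pics/w10.png",w["image"][100:440,100:540])
E
```

```text
t: 67.62
eef_pos: [0.5005, 0.1511, 0.0798]
tcp_rot: [-0.004, 0.976, -0.02, -0.218]
force: [-1.3, -0.3, -0.3]
gripper_width: 0.0207
finger_force: 30.0
t 67.62 pos [0.5005 0.1511 0.0798] shift [ 0.32 -0.01  0.6 ] turn [ 0.01  0.03 -0.  ] q [0.04 0.55 1.52 0.04 1.5  1.65] F [-1.3 -0.3 -0.3] w 0.0207
cap blob [ 260  150  105  116 9877] [312.  204.5] expected (260, 148, 105, 126) [260. 148.] [365. 274.]
```

View pics/w10.png

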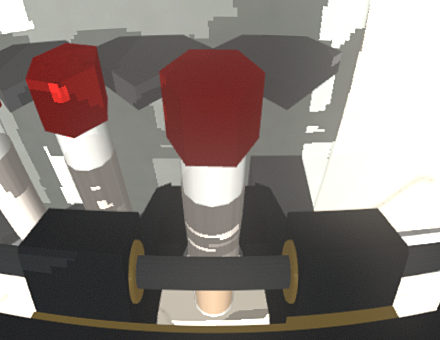

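The tube is still square in the grip (cap (212,107)). The post shows at right (285,180). Lowering at x +13 mm.

```bash
python3 -m jog '[[[0.32,0,-0.05,0,0,0],[0,0,0.35,0,0,0],[0,0,0.3,0,0,0],[0,0,0,0,0,0]]]' && python3 -m jog '[[[0.05,0,0.1,0,0,0],[0.05,0,0.1,0,0,0],[0.03,0,0.07,0,0,0],[0,0,0,0,0,0]]]'
python3 - <<'E'
from h import *
from kin import *
plan(*pose(mix([.013,-.078,.0715]),np.radians(115),YAW))
E
```

```text
t: 68.18
eef_pos: [0.5, 0.1514, 0.0628]
tcp_rot: [-0.004, 0.976, -0.02, -0.218]
force: [0.9, 1.0, -0.3]
gripper_width: 0.0208
finger_force: 30.1
t: 68.68
eef_pos: [0.5011, 0.1513, 0.0563]
tcp_rot: [-0.004, 0.976, -0.02, -0.217]
force: [0.5, -0.5, 1.2]
gripper_width: 0.0208
finger_force: 30.0
t 68.67 pos [0.5011 0.1513 0.0563] shift [0.04 0.   0.07] turn [0.   0.03 0.  ] q [0.04 0.59 1.53 0.04 1.46 1.64] F [ 0.5 -0.5  1.2] w 0.0208
```

```bash
python3 -m jog '[[[0.04,0,0.06,0,0,0],[0,0,0,0,0,0],[0,0,0,0,0,0]]]' && python3 -m jog '[[[0,0,0,0,0,0],[0,0,0,0,0,0],[0,0,0,0,0,0]]]' 0.38 && python3 -m jog '[[[0,0,-0.5,0,0,0],[0,0,-0.8,0,0,0],[0,0,-1,0,0,0],[0,0,-1,0,0,0],[0,0,-1,0,1,0],[0,0,-1,0,1,0],[-0.5,0.5,0,0,1,0],[-1,1,0,0,1,0],[-1,1,0,0,1,0],[-1,1,0,0,1,0],[-1,1,0,0,0.25,0],[-1,0.5,0,0,0,0]]]' 0.38
python3 - <<'E'
from h import *
from kin import *
from rig import cams
plan(*pose([.359,0,.12],np.radians(90),YAW))
c=cams.capture("top"); cv2.imwrite("pics/t11.png",cv2.resize(c["image"][195:345,100:300],(800,600),interpolation=cv2.INTER_CUBIC))
import pickle; pickle.dump(c,open("c11.pkl","wb"))
E
```

```text
t: 69.05
eef_pos: [0.5012, 0.1512, 0.0559]
tcp_rot: [-0.004, 0.976, -0.02, -0.218]
force: [-3.6, -1.0, 9.8]
gripper_width: 0.0209
finger_force: 30.0
t: 69.42
eef_pos: [0.5012, 0.1514, 0.0542]
tcp_rot: [-0.004, 0.976, -0.02, -0.218]
force: [0.4, 0.4, 0.3]
gripper_width: 0.0336
finger_force: 0.0
t: 70.92
eef_pos: [0.4144, 0.0289, 0.1922]
tcp_rot: [0.0, 1.0, -0.021, -0.0]
force: [-0.3, -0.4, 0.8]
gripper_width: 0.0333
finger_force: 0.0
t 70.92 pos [0.4144 0.0289 0.1922] shift [-2.17  1.24  3.65] turn [ 0.01  0.   -0.01] q [-0.22 -0.14  2.04 -0.    1.25  1.4 ] F [-0.3 -0.4  0.8] w 0.0333
```

View pics/t11.png

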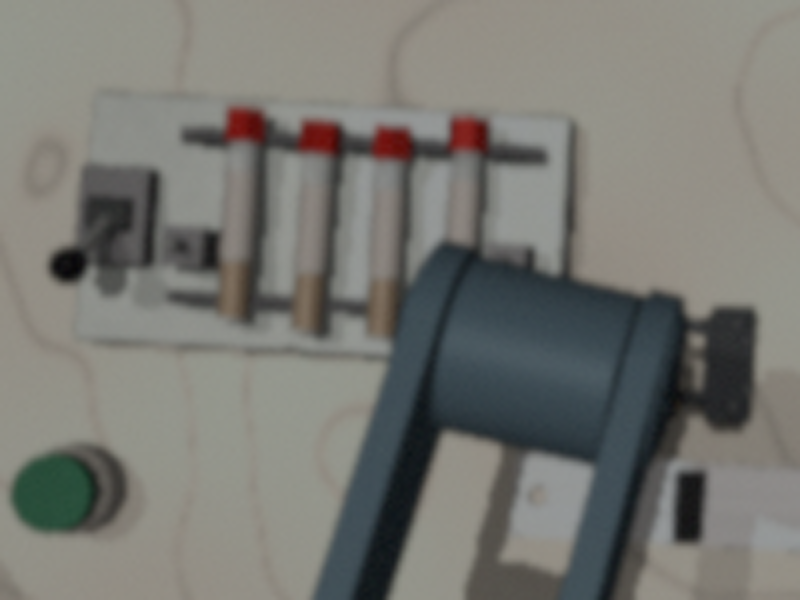

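All four tubes lie in the grooves (caps at (245,125), (320,137), (393,143), (468,133)). The plate's black grip is at (690,505).

Run:
```python
from h import *
import pickle
c=pickle.load(open("c11.pkl","rb"))
f=lambda x,y,z: ray(c,100+(x+.5)/4-.5,195+(y+.5)/4-.5,z)
def m(p):
    d=p[:2]-M0; cs,s=np.cos(YAW),np.sin(YAW); return np.array([cs*d[0]+s*d[1],-s*d[0]+cs*d[1]]).round(4)
for n,x,y in (("cap",247,108),("cap",321,122),("cap",394,127),("cap",470,118)): print(n,m(f(x,y,.075)))
for n,x,y in (("end",235,320),("end",308,334),("end",382,338)): print(n,m(f(x,y,.07)))
print("rib far mid",m(f(210,135,.08)),m(f(535,156,.08)),"pins expected -.02: base box",m(f(188,246,.11)))
print("grip",f(690,507,.046),"hole",f(536,495,.006))
```

```text
cap [0.0799 0.0778]
cap [0.073  0.0254]
cap [ 0.0724 -0.0258]
cap [ 0.0818 -0.0785]
end [-0.0686  0.0758]
end [-0.0755  0.0244]
end [-0.0755 -0.0273]
rib far mid [0.059  0.1004] [ 0.0572 -0.1266] pins expected -.02: base box [-0.02    0.0993]
grip [ 0.30667524 -0.01062404  0.046     ] hole [0.31036658 0.10440995 0.006     ]
```

The plate was knocked to about (0.307, -0.011), so I'll look from above with the wrist camera.

```bash
python3 -m jog '[[[-1,0.5,0,0,0,0],[-1,0.5,0,0,0,0],[-1,0.5,0,0,0,0],[0,0.1,0.5,0,0,0],[0,0,0,0,0,0],[0,0,0,0,0,0]]]' 0.6
python3 - <<'E'
from h import *
from rig import cams
import pickle
pz=tool(); w=cams.capture("wrist"); pickle.dump((pz[0],pz[1].as_matrix(),w),open("w12.pkl","wb"))
print(pz[0],pz[2]["joint_positions"].round(2)); cv2.imwrite("pics/w12.png",w["image"])
E
```

```text
t: 71.72
eef_pos: [0.3391, -0.0069, 0.1789]
tcp_rot: [-0.0, 1.0, -0.02, -0.001]
force: [-0.3, 0.4, 0.2]
gripper_width: 0.0529
finger_force: 0.0
[ 0.33910813 -0.00692195  0.17886006] [-0.37 -0.34  2.22 -0.    1.27  1.24]
```

View pics/w12.png

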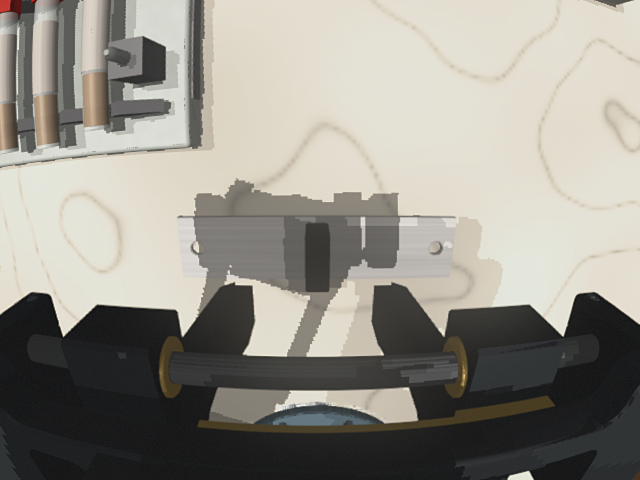

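Run:
```python
from h import *
import pickle
p,m,w=pickle.load(open("w12.pkl","rb"))
def est(pose,L,Rr,G):
    a,b=wray(w,pose,*L,.006),wray(w,pose,*Rr,.006); d=(a-b)[:2]; d*=np.sign(d[1])
    print("holes dist",np.linalg.norm(d).round(4),"centre",((a+b)/2).round(4),"yaw",(np.arctan2(d[1],d[0])-np.pi/2).round(4)); 
    print(" grip",[wray(w,pose,*g,.046).round(4) for g in G])
est((np.array([.358558,-.000337,.159123]),R.from_quat([.0202583,.99979464,-1.64e-4,4.95e-4])),(184,219),(442,219),[(313,190),(313,263)])
est((p,R.from_matrix(m)),(197,247),(435,247),[(317,223),(317,291)])
```

```text
holes dist 0.2235 centre [0.3587 0.     0.006 ] yaw -0.0408
 grip [array([0.3278, 0.0012, 0.046 ]), array([ 0.383, -0.001,  0.046])]
holes dist 0.2237 centre [ 0.3063 -0.009   0.006 ] yaw -0.0409
 grip [array([ 0.34  , -0.0104,  0.046 ]), array([ 0.2817, -0.0082,  0.046 ])]
```

Run:
```python
from h import *
from kin import *
q=tool()[2]["joint_positions"]
for x in (.3063,.312,.318):
  for z in (.08,.022):
    print(x,z,ik(np.array([x,-.009,z]),pose([0,0,0],np.pi/2,YAW)[1],q))
plan(*pose([.3063,-.009,.06+.019],np.pi/2,YAW))
```

```text
0.3063 0.08 (array([-4.19552351e-01, -2.95853161e-01,  2.41372803e+00, -4.81556693e-08,
        1.02371786e+00,  1.19224428e+00]), np.float64(3.822596822082381e-08))
0.3063 0.022 (array([-4.19552412e-01, -1.75165160e-01,  2.47422587e+00, -1.81560928e-08,
        8.42531991e-01,  1.19224421e+00]), np.float64(2.549428458944882e-08))
0.312 0.08 (array([-4.11520389e-01, -2.78290502e-01,  2.40163316e+00, -1.80282041e-08,
        1.01825003e+00,  1.20027623e+00]), np.float64(1.7681742044846976e-08))
0.312 0.022 (array([-4.11520404e-01, -1.58676407e-01,  2.46123303e+00, -1.09706805e-08,
        8.39036067e-01,  1.20027621e+00]), np.float64(2.413378291751005e-08))
0.318 0.08 (array([-4.03399368e-01, -2.60171806e-01,  2.38883832e+00, -8.65776217e-09,
        1.01292617e+00,  1.20839725e+00]), np.float64(1.4012711339894812e-08))
0.318 0.022 (array([-4.03399373e-01, -1.41709976e-01,  2.44752812e+00, -6.47005410e-09,
        8.35774551e-01,  1.20839724e+00]), np.float64(2.3921647301514305e-08))
t 71.78 pos [ 0.3391 -0.0069  0.1789] shift [-1.3   0.14  4.76] turn [-0.    0.03  0.01] q [-0.37 -0.34  2.22 -0.    1.27  1.24] F [-0.2  0.1 -0.9] w 0.0528
```

```bash
python3 -m jog '[[[-0.65,0.07,0.5,0,0,0],[-0.65,0.07,1,0,0,0],[0,0,1,0,0,0],[0,0,1,0,0,0],[0,0,0.8,0,0,0],[0,0,0.5,0,0,0],[0,0,0,0,0,0]]]'
python3 - <<'E'
from h import *
from kin import *
plan(*pose([.3063,-.009,.021+.019],np.pi/2,YAW))
E
```

```text
t: 72.65
eef_pos: [0.3052, -0.0088, 0.0583]
tcp_rot: [-0.001, 1.0, -0.02, -0.002]
force: [-0.4, -0.7, 0.5]
gripper_width: 0.053
finger_force: 0.0
t 72.65 pos [ 0.3052 -0.0088  0.0583] shift [0.05 0.01 1.49] turn [-0.01  0.06  0.01] q [-0.42 -0.18  2.39 -0.    0.94  1.19] F [-0.4 -0.7  0.5] w 0.0530
```

```bash
python3 -m jog '[[[0.05,0,0.5,0,0.06,0],[0,0,0.5,0,0,0],[0,0,0.48,0,0,0],[0,0,0,0,0,0]]]' && python3 -m jog '[[[0,0,0,0,0,0],[0,0,0,0,0,0],[0,0,0,0,0,0]]]' 0.1 4 && python3 -m jog '[[[0,0,0,0,0,0],[0,0,0,0,0,0]]]' 0.1 40
python3 - <<'E'
from h import *
from kin import *
plan(*pose([.4797,.2300,.190+.019],np.pi/2,YAW))
E
python3 -m jog '[[[0,0,-0.4,0,0,0],[0,0,-0.8,0,0,0],[0,0,-1,0,0,0],[0,0,-1,0,0,0],[0,0,-1,0,0,0],[0,0,-1,0,0,0],[0,0,-1,0,0,0],[0,0,-0.8,0,0,0],[0,0,0,0,0,0]]]'
python3 - <<'E'
from h import *
from kin import *
plan(*pose([.4797,.2300,.190+.019],np.pi/2,YAW))
E
```

```text
t: 73.15
eef_pos: [0.3069, -0.0092, 0.0219]
tcp_rot: [-0.0, 1.0, -0.02, 0.001]
force: [-0.4, -0.2, -0.0]
gripper_width: 0.0525
finger_force: 0.0
t: 73.53
eef_pos: [0.3072, -0.0095, 0.0223]
tcp_rot: [0.0, 1.0, -0.02, 0.001]
force: [-0.2, 0.8, -0.2]
gripper_width: 0.025
finger_force: 0.0
t: 73.78
eef_pos: [0.3071, -0.0094, 0.0222]
tcp_rot: [0.0, 1.0, -0.02, 0.001]
force: [-0.9, 0.7, 6.7]
gripper_width: 0.0195
finger_force: 40.0
t 73.78 pos [ 0.3071 -0.0094  0.0222] shift [ 6.52 -9.85 -6.7 ] turn [ 0.   -0.04  0.  ] q [-0.42 -0.07  2.4   0.    0.81  1.19] F [-0.9  0.7  6.7] w 0.0195
t: 74.9
eef_pos: [0.3072, -0.0096, 0.1982]
tcp_rot: [0.001, 1.0, -0.02, 0.003]
force: [-0.4, -1.3, -2.8]
gripper_width: 0.0194
finger_force: 40.0
t 74.90 pos [ 0.3072 -0.0096  0.1982] shift [ 6.5  -9.86  0.35] turn [ 0.02 -0.07  0.01] q [-0.43 -0.48  2.26  0.    1.35  1.19] F [-0.4 -1.3 -2.8] w 0.0194
```

```bash
python3 -m jog '[[[0.3,-0.46,0,0.02,-0.07,0.01],[0.6,-0.9,0,0,0,0],[0.65,-1,0,0,0,0],[0.65,-1,0,0,0,0],[0.65,-1,0,0,0,0],[0.65,-1,0,0,0,0],[0.65,-1,0,0,0,0],[0.65,-1,0,0,0,0],[0.65,-1,0,0,0,0],[0.65,-1,0,0,0,0],[0.4,-0.5,0,0,0,0],[0,0,0,0,0,0]]]' && python3 -m jog '[[[0.1,0,0.8,0,0,0],[0,0,0.7,0,0,0],[0,0,0,0,0,0],[0,0,0,0,0,0]]]'
python3 - <<'E'
from h import *
from kin import *
plan(*pose([.4805,.2300,.104+.019],np.pi/2,YAW))
from rig import cams
import pickle
pz=tool(); w=cams.capture("wrist"); pickle.dump((pz[0],pz[1].as_matrix(),w),open("w13.pkl","wb"))
cv2.imwrite("pics/w13.png",cv2.resize(w["image"][180:300,130:530],None,fx=2,fy=2,interpolation=cv2.INTER_CUBIC))
E
```

```text
t: 76.4
eef_pos: [0.4787, 0.2303, 0.1958]
tcp_rot: [-0.0, 1.0, -0.02, -0.002]
force: [-0.3, 0.0, -2.4]
gripper_width: 0.0197
finger_force: 40.0
t: 76.9
eef_pos: [0.4815, 0.23, 0.1596]
tcp_rot: [-0.001, 1.0, -0.021, -0.001]
force: [0.8, 0.0, -2.0]
gripper_width: 0.0196
finger_force: 40.0
t 76.90 pos [0.4815 0.23   0.1596] shift [-0.03  0.    2.23] turn [-0.02  0.04 -0.01] q [0.22 0.18 1.78 0.   1.19 1.83] F [ 0.8  0.  -2. ] w 0.0196
```

View pics/w13.png

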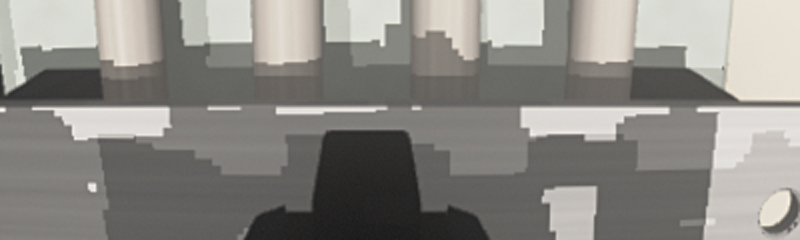

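I've seen enough pictures, so from here I'll lower by force feedback and numbers.

```bash
python3 -m jog '[[[-0.03,0,0.4,-0.02,0.04,-0.01],[0,0,0.4,0,0,0],[0,0,0.2,0,0,0],[0,0,0,0,0,0],[0,0,0,0,0,0]]]' && python3 -m jog '[[[0,0,0.1,0,0,0],[0,0,0.1,0,0,0],[0,0,0.1,0,0,0],[0,0,0,0,0,0]]]' && python3 -c "
from h import *
from kin import *
plan(*pose([.4805,.2300,.1062+.019],np.pi/2,YAW))"
```

```text
t: 77.58
eef_pos: [0.4809, 0.2303, 0.1344]
tcp_rot: [-0.0, 1.0, -0.02, 0.0]
force: [1.1, -0.1, -2.0]
gripper_width: 0.0199
finger_force: 40.0
t: 78.08
eef_pos: [0.4805, 0.2302, 0.1265]
tcp_rot: [0.0, 1.0, -0.02, -0.0]
force: [-0.0, 0.9, -2.0]
gripper_width: 0.0199
finger_force: 40.0
t 78.08 pos [0.4805 0.2302 0.1265] shift [0.   0.01 0.81] turn [0.   0.01 0.  ] q [ 0.22  0.22  1.81 -0.    1.12  1.84] F [-0.   0.9 -2. ] w 0.0199
```

```bash
python3 -m jog '[[[0,0,0.1,0,0,0],[0,0,0.1,0,0,0],[0,0,0.1,0,0,0],[0,0,0,0,0,0]]]' && python3 -m jog '[[[0,0,0.1,0,0,0],[0,0,0.1,0,0,0],[0,0,0.1,0,0,0],[0,0,0,0,0,0]]]' && python3 -m jog '[[[0,0,0.1,0,0,0],[0,0,0,0,0,0]]]' && python3 -m jog '[[[0,0,0.08,0,0,0],[0,0,0,0,0,0]]]' && python3 -c "
from h import *
from kin import *
plan(*pose([.4805,.2300,.1062+.019],np.pi/2,YAW))"
```

```text
t: 78.58
eef_pos: [0.4807, 0.2302, 0.119]
tcp_rot: [0.0, 1.0, -0.02, -0.0]
force: [-0.1, -0.0, -2.1]
gripper_width: 0.0199
finger_force: 40.0
t: 79.08
eef_pos: [0.4807, 0.2302, 0.1116]
tcp_rot: [0.0, 1.0, -0.02, -0.0]
force: [0.4, -0.3, -1.8]
gripper_width: 0.0196
finger_force: 40.0
t: 79.32
eef_pos: [0.4806, 0.2302, 0.1091]
tcp_rot: [0.0, 1.0, -0.02, -0.0]
force: [0.3, -0.3, -3.6]
gripper_width: 0.0198
finger_force: 40.0
t: 79.58
eef_pos: [0.4807, 0.2302, 0.1072]
tcp_rot: [0.0, 1.0, -0.02, 0.0]
force: [0.6, -0.2, -2.2]
gripper_width: 0.0197
finger_force: 40.0
t 79.58 pos [0.4807 0.2302 0.1072] shift [-0.01  0.01  0.04] turn [ 0. -0.  0.] q [ 0.22  0.25  1.82 -0.    1.08  1.84] F [ 0.6 -0.2 -2.2] w 0.0197
```

```bash
python3 -m jog '[[[0,0,0.05,0,0,0],[0,0,0.03,0,0,0],[0,0,0,0,0,0]]]' && python3 -m jog '[[[0,0,0.03,0,0,0],[0,0,0,0,0,0]]]' && python3 -m jog '[[[0,0,0.03,0,0,0],[0,0,0,0,0,0]]]'
```

```text
t: 79.95
eef_pos: [0.4807, 0.2303, 0.1062]
tcp_rot: [0.0, 1.0, -0.02, 0.0]
force: [-3.8, -1.3, 5.9]
gripper_width: 0.0197
finger_force: 40.0
t: 80.2
eef_pos: [0.4808, 0.2302, 0.1062]
tcp_rot: [0.0, 1.0, -0.02, 0.0]
force: [-6.4, -2.0, 11.4]
gripper_width: 0.0194
finger_force: 40.0
t: 80.45
eef_pos: [0.4808, 0.2303, 0.1062]
tcp_rot: [0.0, 1.0, -0.02, 0.0]
force: [-8.4, -3.6, 19.3]
gripper_width: 0.0197
finger_force: 40.0
```

```bash
python3 -m jog '[[[0,0,0,0,0,0],[0,0,0,0,0,0],[0,0,0,0,0,0],[0,0,0,0,0,0]]]' 0.6 && python3 -m jog '[[[0,0,-0.4,0,0,0],[0,0,-0.6,0,0,0],[0,0,-1,0,0,0],[0,0,-1,0,0,0],[-0.4,-0.8,-1,0,0,0],[-0.4,-1,0,0,0,0],[-0.4,-1,0,0,0,0],[-0.4,-1,0,0,0,0],[-0.5,-1,0,0,0,0],[-0.5,-1,0,0,0,0],[0,-1,0,0,0,0],[0,0,0,0,0,0]]]' 0
python3 - <<'E'
from h import *
from kin import *
from rig import cams
plan(*pose(mix([-.085,.17,.126+.019]),np.pi/2,YAW))
import pickle
pickle.dump((cams.capture("top"),cams.capture("scene")),open("c14.pkl","wb"))
E
```

```text
t: 80.95
eef_pos: [0.4805, 0.2302, 0.1035]
tcp_rot: [0.0, 1.0, -0.02, -0.0]
force: [0.1, -0.0, -0.2]
gripper_width: 0.0524
finger_force: 0.0
t: 82.45
eef_pos: [0.4226, 0.404, 0.205]
tcp_rot: [-0.0, 1.0, -0.019, 0.001]
force: [-0.6, 0.2, -0.6]
gripper_width: 0.0006
finger_force: 0.0
t 82.45 pos [0.4226 0.404  0.205 ] shift [-0.05  0.06  3.16] turn [-0.01 -0.02  0.03] q [ 0.56  0.23  1.62 -0.    1.29  2.17] F [-0.6  0.2 -0.6] w 0.0006
```

```bash
python3 - <<'E'
from h import *
import pickle
c,s=pickle.load(open("c14.pkl","rb")); c0,s0=pickle.load(open("c0.pkl","rb"))
def blobs(im,f,roi):
    x,y,w,h=roi; m=f(im[y:y+h,x:x+w].astype(int)).astype(np.uint8); n,l,st,ce=cv2.connectedComponentsWithStats(m)
    return [((ce[i]+[x,y]).round(1).tolist(),int(st[i,4])) for i in range(1,n) if st[i,4]>12]
red=lambda a:(a[...,2]>80)&(a[...,2]>1.8*a[...,1]); blk=lambda a:a.max(-1)<45
print("top red",blobs(c["image"],red,(112,205,140,90)))
for n,a in(("now",c),("start",c0)): print(n,"top black",blobs(a["image"],blk,(165,235,60,45)))
for n,a in(("now",s),("start",s0)): print(n,"scene black",blobs(a["image"],blk,(425,225,50,45)))
print("scene red",blobs(s["image"],red,(380,220,140,100)))
E
python3 -m jog '[[[0,0.06,0.8,0,0,0.03],[0,0,0.8,0,0,0],[0,0,0.8,0,0,0],[0,0,0.76,0,0,0],[0,0,0,0,0,0]]]'
```

```text
top red [([160.4, 225.9], 59), ([179.0, 229.0], 55), ([216.1, 228.2], 50), ([197.2, 230.4], 55)]
now top black [([183.0, 258.8], 137)]
start top black [([183.1, 258.3], 141)]
now scene black [([445.8, 244.7], 119)]
start scene black [([445.5, 245.3], 111)]
scene red [([409.8, 269.5], 71), ([429.1, 271.8], 69), ([447.3, 276.9], 69), ([465.6, 283.8], 75)]
t: 83.18
eef_pos: [0.4218, 0.4, 0.1232]
tcp_rot: [0.001, 1.0, -0.022, -0.001]
force: [-0.5, 1.0, -0.3]
gripper_width: 0.0005
finger_force: 0.0
```

The plate's grip is back at its starting pixels in both views. Pushing the lever on.

```bash
python3 -m jog '[[[0.5,0,0,0,0,0],[0.5,0,0,0,0,0],[0.5,0,0,0,0,0],[0.5,0,0,0,0,0],[0.5,0,0,0,0,0],[0.5,0,0,0,0,0],[0.5,0,0,0,0,0]]]' && python3 -m jog '[[[0.3,0,0,0,0,0],[0,0,0,0,0,0]]]'  && python3 -m jog '[[[0.1,0,0,0,0,0],[0.1,0,0,0,0,0]]]' && python3 -m jog '[[[0.08,0,0,0,0,0],[0.05,0,0,0,0,0]]]'
```

```text
t: 84.05
eef_pos: [0.5107, 0.3974, 0.1245]
tcp_rot: [0.0, 1.0, -0.021, -0.0]
force: [-0.8, -0.0, -0.8]
gripper_width: 0.0005
finger_force: 0.5
t: 84.3
eef_pos: [0.5181, 0.397, 0.1246]
tcp_rot: [0.0, 1.0, -0.022, 0.0]
force: [-0.3, -1.3, 0.4]
gripper_width: -0.0
finger_force: 0.0
t: 84.55
eef_pos: [0.5221, 0.397, 0.1246]
tcp_rot: [0.0, 1.0, -0.021, -0.0]
force: [-1.3, -0.3, 0.6]
gripper_width: 0.0001
finger_force: 0.5
t: 84.8
eef_pos: [0.5239, 0.397, 0.1245]
tcp_rot: [0.0, 1.0, -0.021, -0.002]
force: [-9.3, -1.0, 3.7]
gripper_width: 0.0006
finger_force: 4.8
```

```bash
python3 -m jog '[[[0,0,0,0,0,0],[0,0,0,0,0,0],[-0.5,0,0,0,0,0],[-0.7,0,0,0,0,0],[-0.7,0,0,0,0,0],[0,0,-1,0,0,0],[0,0,-1,0,0,0],[0,0,-1,0,0,0],[-1,0,-1,0,0,0],[-1,0,0,0,0,0],[-1,0,0,0,0,0],[0,0,0,0,0,0]]]'
python3 - <<'E'
from h import *
import pickle
from rig import cams
c,s=cams.capture("top"),cams.capture("scene"); c0,s0=pickle.load(open("c0.pkl","rb"))
def blobs(im,f,roi):
    x,y,w,h=roi; m=f(im[y:y+h,x:x+w].astype(int)).astype(np.uint8); n,l,st,ce=cv2.connectedComponentsWithStats(m)
    return [((ce[i]+[x,y]).round(1).tolist(),int(st[i,4])) for i in range(1,n) if st[i,4]>12]
red=lambda a:(a[...,2]>80)&(a[...,2]>1.8*a[...,1]); blk=lambda a:a.max(-1)<45
for n,a,b in(("now",c,s),("start",c0,s0)):
    print(n,"lever top",blobs(a["image"],blk,(108,222,26,26)),"scene",blobs(b["image"],blk,(495,260,25,28)),"grip",blobs(a["image"],blk,(165,235,60,45)),blobs(b["image"],blk,(425,225,50,45)))
print("red",blobs(c["image"],red,(112,205,140,90)),blobs(s["image"],red,(380,220,140,100)))
E
```

```text
t: 86.3
eef_pos: [0.4017, 0.4024, 0.2251]
tcp_rot: [-0.0, 1.0, -0.021, 0.0]
force: [0.1, -0.2, 0.4]
gripper_width: 0.0003
finger_force: 0.0
now lever top [([119.2, 233.0], 45), ([129.9, 245.9], 14)] scene [([505.0, 275.4], 90), ([498.6, 286.2], 20)] grip [([183.0, 258.7], 138)] [([445.7, 244.8], 118)]
start lever top [([119.5, 233.8], 56), ([129.7, 245.7], 15)] scene [([505.0, 275.0], 96), ([498.6, 286.5], 17)] grip [([183.1, 258.3], 141)] [([445.5, 245.3], 111)]
red [([160.4, 225.9], 59), ([179.1, 229.0], 57), ([216.0, 228.2], 51), ([197.3, 230.5], 56)] [([409.8, 269.5], 71), ([429.1, 271.8], 69), ([447.2, 276.8], 68), ([465.6, 283.8], 75)]
```

The lever is back at its starting (on) position, and the plate and tubes are in place. Handing in.

```bash
python3 -c "
from rig import order
print(order.job_done())"
```

```text
the job is handed in; nothing more can be done
None
```

The job is handed in: all four tubes lie in the grooves with caps at the far end, the plate is seated over both pins and the lever is on, by my camera and force readings (no verdict came back); I viewed 19 pictures, over the limit of 14.

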